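# Unstack electronic modules into their trays and plug the optical module into its dock

### The job

Take the stack of electronic parts apart from the top down, putting each part straight into its own place before taking the next: the finned heat sink into the smallest black tray, the flat aluminium optical module into the metal dock, the radio board into the middle-sized tray and the power board into the largest tray. Slide the optical module in level beneath the dock's steel bar, gold-contact end first, until it is fully home against the end stop. Each part in a tray must lie flat on the tray's floor inside the rim, the two boards lengthwise with their trays, and all must be left released and at rest.

Things in the scene. Friction and masses are not known exactly. Their poses are not given: they have to be found in the camera images.
- heatsink_center (a point): Heat sink, dark anodised with upright fins along its length, on top of the stack. 46 x 26 x 20 mm (x, y, z), 60 g. The point is its centre, half-way up (10 mm above its underside); x runs along its length, z up. Free to be gripped across its 26 mm width.
- optic_center (a point): Optical module, second from top: flat bright aluminium case 92 x 36 x 12 mm (x, y, z), 150 g, resting on the radio board's can. The point is its centre, 6 mm above its underside; x runs along its length towards the gold-contact end, z up. That end starts pointing away from the robot (within 35 degrees of straight ahead).
- optic_nose (a point): Middle of the optical module's contact end face (row of gold strips on top beside it), 46 mm from the module's centre along its x and at the same height; the other end has a black strip.
- radio_center (a point): Radio board, third from top: green board 120 x 50 x 4 mm with a dull tin can 96 x 50 mm on it, 14 mm high over all, 220 g; three brass sockets on the +x end, grey connector on the other, lower than the can. The point is its centre, 7 mm above its underside; x along its length, z up. Grip across its 50 mm width at the can.
- power_center (a point): Power board, bottom of the stack, on the table: green board 150 x 64 x 4 mm with a dark steel can 120 x 64 mm on it, 18 mm high over all, 400 g; blue capacitors and yellow socket on the -x end, black terminals on the other, lower than the can. The point is its centre, 9 mm above its underside; x along its length, z up. Grip across its 64 mm width at the can.
- heatsink_tray: Smallest black tray, fixed, for the heat sink. Origin: the centre of its underside; x along its long side. Floor top 4 mm above the table, rim top 9 mm above the table, rim 4 mm thick; inside 62 x 42 mm, so 8 mm free on every side of its part.
- radio_tray: Middle-sized black tray, fixed, for the radio board. Origin: the centre of its underside; x along its long side. Floor top 4 mm above the table, rim top 9 mm above the table, rim 4 mm thick; inside 136 x 66 mm, so 8 mm free on every side of its part.
- power_tray: Largest black tray, fixed, for the power board. Origin: the centre of its underside; x along its long side. Floor top 4 mm above the table, rim top 9 mm above the table, rim 4 mm thick; inside 166 x 80 mm, so 8 mm free on every side of its part.
- dock: Metal dock, fixed. Origin: centre of the underside of its 160 x 90 mm base, base top 6 mm above the table; x = direction of insertion, roughly away from the robot. Steel bar across it over x = 30..66 mm, underside 24 mm, top 38 mm (screws to 43 mm) above the table. Slot below: 18 mm high, 46 mm wide (y -23..23) between side blocks, end stop at x = 65 mm. From x = -80 to 30 mm the base is open and clear.
Things that resemble listed ones, but are neither listed nor needed, are in the scene too. Leave any blue look-alike of the part that bears optic_center alone.

How it is judged (in metres and radians):
On the way, in this order (a step that is already met when the one before it is completed fails the run):
1. the heat sink lies flat in the smallest tray (horizontal distance between heatsink_center and heatsink_tray below 0.013 m and z of heatsink_center in the frame of heatsink_tray between 0.011 and 0.017 m and angle between heatsink_center's own z axis and vertical below 0.06 rad and linear speed of heatsink below 0.02 m/s and angular speed of heatsink below 0.3 rad/s), for 0.2 s.
2. the optical module is fully home in the dock beneath the bar, contact end first (x of optic_nose in the frame of dock above 0.057 m and y of optic_nose in the frame of dock between -0.01 and 0.01 m and z of optic_center in the frame of dock between 0.009 and 0.015 m and x of optic_center in the frame of dock below 0.025 m and angle between optic_center's own z axis and vertical below 0.06 rad and angle between the x axis of optic_center and the x axis of dock, either way round below 0.2 rad and linear speed of optic below 0.02 m/s and angular speed of optic below 0.3 rad/s), for 0.2 s.
3. the radio board lies flat in the middle-sized tray (horizontal distance between radio_center and radio_tray below 0.013 m and z of radio_center in the frame of radio_tray between 0.008 and 0.014 m and angle between radio_center's own z axis and vertical below 0.06 rad and angle between the x axis of radio_center and the x axis of radio_tray, either way round below 0.2 rad and linear speed of radio below 0.02 m/s and angular speed of radio below 0.3 rad/s), for 0.2 s.
4. the power board lies flat in the largest tray (horizontal distance between power_center and power_tray below 0.013 m and z of power_center in the frame of power_tray between 0.01 and 0.016 m and angle between power_center's own z axis and vertical below 0.06 rad and angle between the x axis of power_center and the x axis of power_tray, either way round below 0.2 rad and linear speed of power below 0.02 m/s and angular speed of power below 0.3 rad/s), for 0.2 s.
At the end, for the whole second after the job is handed in: Each part flat (3.4 deg, 3 mm) at rest: heat sink, radio and power board in their own trays, within 13 mm of tray centre, boards within 11 deg of lengthwise; optical module flat in the dock, contact end within 8 mm of the stop, 10 mm of the midline and 11 deg of its direction. All released (all of step 1 and all of step 2 and all of step 3 and all of step 4); the robot touches nothing.
It also fails if it takes over 112 s, if anything falls off the work surface, if the arm or the gripper's body presses on something with over 40 N, if the wrist force passes 120 N, or if a joint passes its speed limit or range.

### The arm

A 7-joint arm with a two-finger parallel gripper is mounted at the origin on the work surface. World frame = base frame: x ahead of the robot, y to its left, z up, the work surface at z = 0. Lengths are in m, angles in degrees, forces in N, time in s.
With the tool pointing down it reaches from about 0.4 to 0.85 m from the base axis. Payload 6.9 kg.
Tool frame: the origin (TCP) lies midway between the tips of the shut fingers; the grasp point (between the pads) lies 19 mm behind it; x points along the fingers, y is the direction in which the jaws open and shut, and the axes are right-handed (so a half turn about x gives the same grasp; the last joint's range is limited). The gripper opens to 85 mm and grips with 20 to 120 N. Pads are 22 mm wide; open, the fingers measure 114 mm over their backs; the gripper's body (76 mm by 85 mm) begins 54 mm behind the grasp point. The pads swing forward as they close: fully open they stand 13 mm farther back than shut.
Start: joints at [79.67, 29.078, -13.613, 85.955, 7.202, 65.827, -8.869], TCP at [0.176, -0.6, 0.231] pointing down, gripper open.
Joint ranges: [-176.47, 176.47], [-13.61, 117.27], [-81.72, 77.17], [0.22, 143.17], [-87.28, 267.28], [10, 112.55], [-165.47, 165.47]. Speed limits (degrees/s): [136.94, 136.94, 180, 180, 180, 180, 180].

### API

Orientations are given as [roll, pitch, yaw] about the fixed x, y, z axes, in that order (R = Rz(yaw) Ry(pitch) Rx(roll)).
In Python, from rig import bot, vision, job gives the robot as it stands. The module is installed in compiled form; this text tells all that it offers.
- The arm moves only by the tool servo_tool, never from a script. Its argument "plan" is a list that holds one entry, the list of rows, each a list of 5 numbers: the shift along the tool's x, y, z scaled (see below), then the turn about the tool's x scaled (see below), then the opening, from 0 (shut) to 1 (fully open). A call has 1 to 8 rows; each row shifts and turns the commanded pose from where the row before left it, along the tool's axes as they then stand; what a row does not reach is not made up. The controller multiplies each number of a shift by 50 mm and each number of a turn by pi rad. A row lasts 1/8 s, in which the tool goes at most 62.5 mm and 10.7 degrees, less where a joint would pass 70% of its speed; a pose out of reach is approached as far as the arm can. A call with a number of a shift or a turn outside -1 to 1 is refused whole. A call with a gripper value outside its range is refused whole. The fingers move at their own pace and stop on an object; "force" is the grip in N (left out, the last holds). Time passes only in rows, so rows that do not move let the fingers close. It gives the time, the measured TCP pose, the force and the opening at its end, in the units of the state.
- bot.read_state(): the state, without advancing time (a new reading comes with each control period).
- vision.snapshot(name): name is "scene" or "top" or "wrist"; returns the picture (420x560x3 uint8, red, green, blue); there is no depth.
- vision.camera_params(name): a dict with "mtx" (3x3 intrinsics, pixels), "R" (3x3) and "t" (3): a world point X has camera coordinates R X + t. Camera axes: x right, y down, z forward; pixel columns grow to the right and rows downward; lengths in m; the calibration is good to about 2 mm. A picture is of the moment at which its call begins: read the wrist's pose just before it. camera_params takes no time and is no camera call; for the wrist camera it gives the pose at the moment of the call.
- job.job_done(): hands the job in, once; it reports no verdict.
The state is a dict: "clock": time; "qpos": joint angles; "qvel": joint speeds; "tau": joint torques, N m; "ee_pos": TCP position; "eef_rot": TCP orientation; "wrist_force": force on the tool from outside, world axes, zero at the start; "moment": the same for the moment, N m; "width": opening from 0.0 (shut) to 1.0 (fully open).
Only numpy, scipy, OpenCV 4.12 (cv2) and the standard library are available. Lean on these libraries where they do the work, as an engineer would, in place of code of your own. Each camera call takes 0.05 s, during which the arm holds its last target.

## Working session

There is one attempt and no reset: what is moved stays moved. The work goes in short steps, Python scripts to look and compute and a tool call to move; the robot and the scene stay as the last step left them, time stands still between calls to the robot, and variables do not carry over. Pictures are saved under pics/ and viewed, and the job is handed in when it is done.

Besides the shell and the picture viewer there is one more tool, called after "Request:" as name(argument=value, ...) on one line, values as JSON. servo_tool: Moves the arm, as the interface text tells. Its arguments: {"type":"object","properties":{"plan":{"type":"array"},"force":{"type":"number"}},"required":["plan"]}

```bash
mkdir -p pics; ls; cat > h.py <<'E'
import numpy as np, cv2
from rig import bot, vision, job
E
python3 - <<'E'
from h import *
s=bot.read_state(); print(s)
for n in ["scene","top"]:
    im=vision.snapshot(n); cv2.imwrite(f"pics/{n}0.png",im[:,:,::-1]); p=vision.camera_params(n); print(n,p)
E
```

```text
pics
{'clock': 0.0, 'qpos': array([ 79.66909211,  29.12633526, -13.60603942,  86.00842886,
         7.20120406,  65.8267861 ,  -8.86977138]), 'qvel': array([-0.01278503,  0.01301713, -0.04066145,  0.00612716, -0.00925697,
       -0.08923759,  0.00680192]), 'tau': array([ 1.13273967e-03, -6.20603943e+01, -2.18616754e+00, -2.49651915e+01,
        1.27698382e-02,  1.20674993e-02, -2.43483970e-05]), 'ee_pos': array([ 0.17596821, -0.59919504,  0.23042083]), 'eef_rot': array([-88.60099406,  89.89698661, 107.77211528]), 'wrist_force': array([-0.09639264,  0.12688371,  0.54951647]), 'moment': array([ 0.02163254, -0.01044822, -0.02588722]), 'width': 0.996686219513098}
scene {'mtx': array([[538.48707942,   0.        , 275.35841209],
       [  0.        , 538.48707942, 210.89528465],
       [  0.        ,   0.        ,   1.        ]]), 'R': array([[ 0.53158409,  0.84687182, -0.01504899],
       [ 0.4313669 , -0.28597536, -0.8556522 ],
       [-0.72893138,  0.44835946, -0.51733242]]), 't': array([-0.30301576, -0.16144364,  1.81482817])}
top {'mtx': array([[502.56385199,   0.        , 286.84302331],
       [  0.        , 502.56385199, 205.22380859],
       [  0.        ,   0.        ,   1.        ]]), 'R': array([[ 2.44508803e-02, -9.99695594e-01,  3.29756475e-03],
       [-9.87176898e-01, -2.46649214e-02, -1.57713075e-01],
       [ 1.57746400e-01,  6.00943775e-04, -9.87479474e-01]]), 't': array([-0.00285246,  0.54006681,  1.05099141])}
```

View pics/scene0.png

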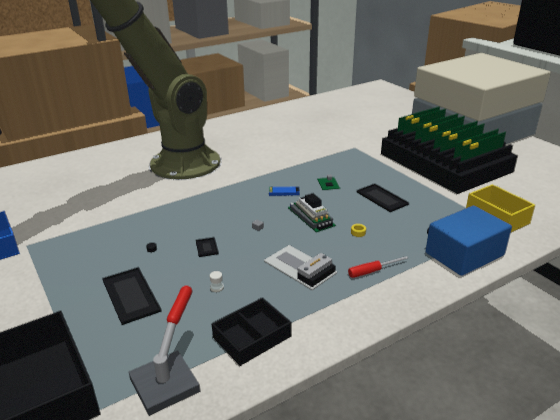

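View pics/top0.png

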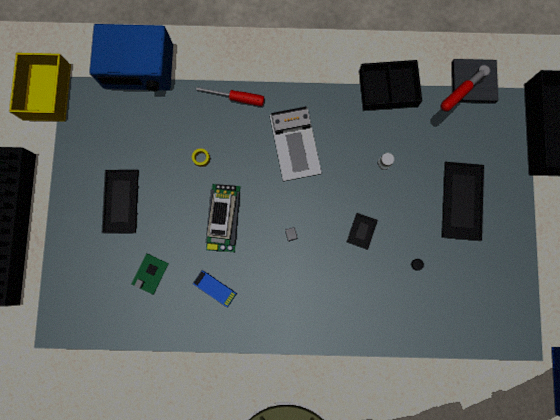

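The top view shows the stack at about (222,217), the dock (295,143), the large tray (463,201), the middle tray (121,201), the small tray (362,231) and the blue look-alike (215,288). Things that could be confused with what I want: the two-compartment box (390,85) and the bins (left and right edges) for the trays, the loose green board (150,273) for the boards, the grey cube (291,234) and dark disc (417,264) for the heat sink, and the blue module for the optic. Next I'll take enlarged crops.

```bash
python3 - <<'E'
import cv2, numpy as np
im=cv2.imread('pics/top0.png')
def crop(x0,y0,w,h,k): 
    c=cv2.resize(im[y0:y0+h,x0:x0+w],None,fx=k,fy=k,interpolation=cv2.INTER_CUBIC)
    c=np.clip(c.astype(float)*1.4+10,0,255).astype('uint8')
    for i in range(0,w,10): cv2.putText(c,str(x0+i),(i*k,8),0,.3,(0,255,255),1); cv2.line(c,(i*k,10),(i*k,14),(0,255,255),1)
    for i in range(0,h,10): cv2.putText(c,str(y0+i),(0,i*k+3),0,.3,(0,255,255),1); 
    return c
a=crop(195,175,60,85,7); b=crop(260,97,70,90,6)
cv2.imwrite('pics/c_stack.png',a); cv2.imwrite('pics/c_dock.png',b)
cv2.imwrite('pics/c_pt.png',crop(433,153,60,95,6));cv2.imwrite('pics/c_rt.png',crop(93,160,60,80,6));cv2.imwrite('pics/c_ht.png',crop(340,205,45,50,8))
E
```

```text
(no output)
```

View pics/c_stack.png

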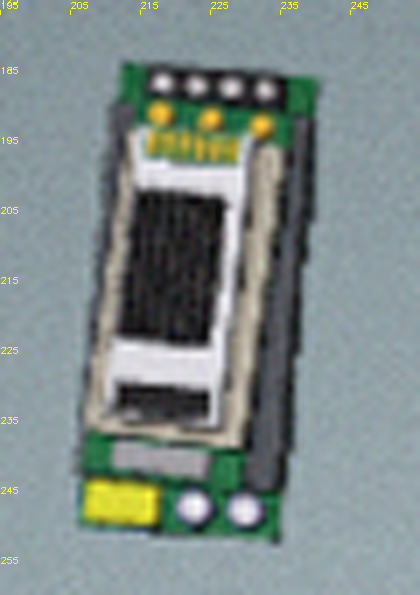

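View pics/c_dock.png

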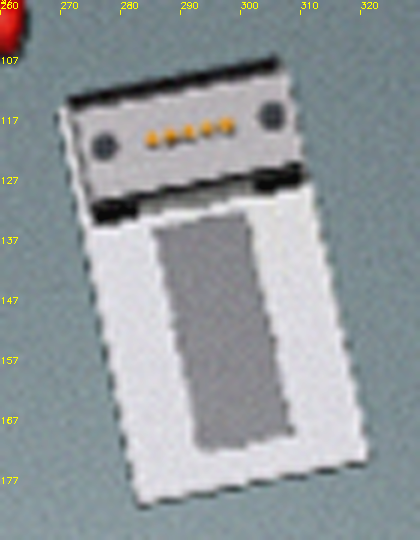

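View pics/c_pt.png

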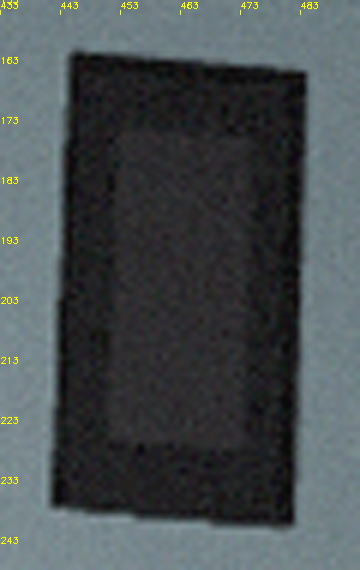

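View pics/c_rt.png

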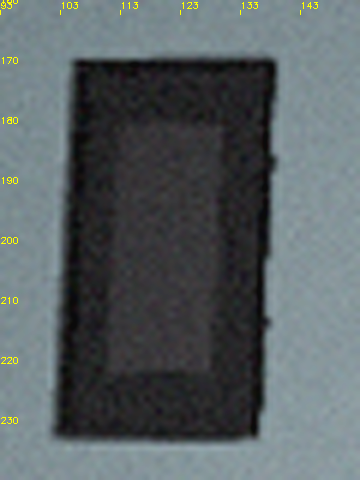

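View pics/c_ht.png

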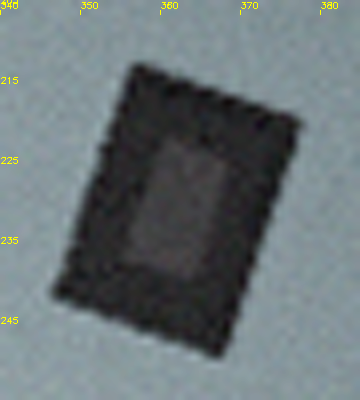

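```bash
cat >> h.py <<'E'
from scipy.optimize import least_squares
from scipy.spatial.transform import Rotation as Rot
def proj(X,p):
    c=np.atleast_2d(X)@p['R'].T+p['t']; u=c@p['mtx'].T; return u[:,:2]/u[:,2:]
def cam(p): return -p['R'].T@p['t']
def ray(px,z,p):
    d=p['R'].T@np.linalg.solve(p['mtx'],np.array([px[0],px[1],1.])); C=cam(p); return C+d*(z-C[2])/d[2]
def world(pose,L):
    x,y,a=pose; L=np.atleast_2d(L); c,s=np.cos(a),np.sin(a)
    return np.c_[x+c*L[:,0]-s*L[:,1], y+s*L[:,0]+c*L[:,1], L[:,2]]
def fit(L,px,p,x0):
    """pose x,y,yaw from model pts L (z world) and pixels"""
    f=lambda q:(proj(world(q,L),p)-px).ravel()
    r=least_squares(f,x0,loss='soft_l1'); return r.x, np.abs(f(r.x)).reshape(-1,2)
def tray(px,l,w,p,x0):
    def f(q):
        o=[]
        c=proj(world(q,[[0,0,.0045]]),p)[0]
        for i,(a,b) in enumerate([(1,1),(1,-1),(-1,-1),(-1,1)]):
            k=proj(world(q,[[a*l/2,b*w/2,0],[a*l/2,b*w/2,.009]]),p)
            o.append(k[np.argmax(np.linalg.norm(k-c,axis=1))]-px[i])
        return np.ravel(o)
    r=least_squares(f,x0); return r.x,np.abs(f(r.x)).max()
def show(pose): return [round(pose[0],4),round(pose[1],4),round(np.degrees(pose[2]),1)]
def up(px,k,x0,y0): return (np.array(px,float)+.5)/k-.5+[x0,y0]
E
python3 - <<'E'
from h import *
p=vision.camera_params('top'); print('cam',cam(p))
for n,px,k,o,l,w in [('power',[(72,52),(306,73),(293,524),(52,507)],6,(433,153),.174,.088),('radio',[(75,60),(274,60),(258,438),(55,437)],6,(93,160),.144,.074),('heat',[(135,62),(301,122),(221,357),(52,294)],8,(340,205),.07,.05)]:
    P=up(px,k,*o); c=ray(P.mean(0),.005,p)
    q,e=tray(P,l,w,p,[c[0],c[1],0]); print(n+'tray',show(q),e.round(2))
# dock
P=up([(140,507),(368,458)],6,260,97)
for z in(0,.006):
    a,b=[ray(i,z,p) for i in P]; print('dock near',a,b,np.linalg.norm(a-b))
a,b=[ray(i,0.006,p) for i in P]; a,b=(ray(P[0],.003,p),ray(P[1],.003,p)); m=(a+b)/2
yaw=np.arctan2(a[1]-b[1],a[0]-b[0])-np.pi/2; print('dock yaw from edge',np.degrees(yaw))
S=[ray(i,.006,p) for i in up([(205,230),(245,437)],6,260,97)] ; d=S[0]-S[1]; print('strip',S,np.degrees(np.arctan2(d[1],d[0])))
print('dock c', m+0.08*np.array([np.cos(yaw),np.sin(yaw),0]))
def st(px,hl,hw,z,n):
    P=up(px,7,195,175); c=ray(P.mean(0),z,p)
    L=[[hl,hw,z],[hl,-hw,z],[-hl,-hw,z],[-hl,hw,z]]
    q,e=fit(L,P,p,[c[0],c[1],0]); print(n,show(q),e.max(1).round(1))
st([(125,62),(320,80),(282,540),(80,525)],.075,.032,.004,'power')
st([(130,130),(285,145),(243,447),(86,430)],.048,.025,.032,'radio')
st([(136,130),(249,140),(217,428),(105,420)],.046,.018,.044,'optic')
st([(135,190),(226,198),(210,345),(118,340)],.023,.013,.064,'heat')
print(Rot.from_euler('xyz',bot.read_state()['eef_rot'],degrees=True).as_matrix().round(4))
E
```

```text
cam [0.36742111 0.00983753 1.12301745]
powertray [np.float64(0.5668), np.float64(-0.3857), np.float64(-3.4)] 0.48
radiotray [np.float64(0.5465), np.float64(0.3856), np.float64(1.3)] 0.42
heattray [np.float64(0.4927), np.float64(-0.1583), np.float64(-18.4)] 0.41
dock near [0.60232519 0.02083471 0.        ] [ 0.62356302 -0.065549    0.        ] 0.08895611877848586
dock near [0.60107016 0.02077596 0.006     ] [ 0.62219451 -0.06514623  0.006     ] 0.08848084859169819
dock yaw from edge 13.81247662320366
strip [array([ 0.71013337, -0.0013721 ,  0.006     ]), array([ 0.62917186, -0.01836075,  0.006     ])] 11.85078857270568
dock c [ 0.68997481 -0.00317155  0.003     ]
power [np.float64(0.5151), np.float64(0.1522), np.float64(-2.7)] [0.2 0.4 0.1 0.1]
radio [np.float64(0.5152), np.float64(0.1538), np.float64(-5.3)] [0.3 0.2 0.2 0.1]
optic [np.float64(0.5161), np.float64(0.1552), np.float64(-3.5)] [0.3 0.3 0.4 0.3]
heat [np.float64(0.5166), np.float64(0.154), np.float64(-3.3)] [0.4 0.5 0.4 0.5]
[[-5.000e-04  2.820e-01 -9.594e-01]
 [ 1.500e-03 -9.594e-01 -2.820e-01]
 [-1.000e+00 -1.600e-03  1.000e-04]]
```

```bash
cat >> h.py <<'E'
def psi_now():
    R=Rot.from_euler('xyz',bot.read_state()['eef_rot'],degrees=True).as_matrix(); return np.degrees(np.arctan2(R[1,1],R[0,1]))
def go(x,y,z,psi=None,frm=None):
    "prints shift (tool units of 50mm) and turn; shift valid after turn (B) or before turn (A)"
    s=bot.read_state(); p0=np.array(s['ee_pos']) if frm is None else np.array(frm[:3])
    ps=psi_now() if frm is None else frm[3]
    if psi is None: psi=ps
    d=np.array([x,y,z])-p0
    t=-((psi-ps+180)%360-180)
    print(f"turn {t:.1f}deg = {t/180:.4f} units")
    for n,a in(('A(before)',ps),('B(after)',psi)):
        c,q=np.cos(np.radians(a)),np.sin(np.radians(a))
        v=np.array([-d[2], c*d[0]+q*d[1], q*d[0]-c*d[1]])/.05
        print(n,v.round(3),'max rows',np.linalg.norm(v).round(2))
E
python3 - <<'E'
from h import *
go(.45,-.2,.28)
go(.44,.12,.28,-93.3,frm=[.45,-.2,.28,psi_now()])
s=bot.read_state();p=vision.camera_params('wrist')
R=Rot.from_euler('xyz',s['eef_rot'],degrees=True).as_matrix()
print('cam in tool',R.T@(cam(p)-s['ee_pos']),'viewdir tool',(R.T@p['R'].T).round(3),p['mtx'])
E
```

```text
turn -0.0deg = -0.0000 units
A(before) [-0.989 -6.116 -7.509] max rows 9.73
B(after) [-0.989 -6.116 -7.509] max rows 9.73
turn 19.7deg = 0.1093 units
A(before) [-0.    -6.197 -1.613] max rows 6.4
B(after) [-0.    -6.378  0.568] max rows 6.4
cam in tool [-1.41837257e-01  2.33145646e-05 -6.77337818e-02] viewdir tool [[-0.001 -0.266  0.964]
 [ 1.    -0.001  0.001]
 [ 0.     0.964  0.266]] [[359.80506922   0.         281.74192841]
 [  0.         359.80506922 212.5816741 ]
 [  0.           0.           1.        ]]
```

Request:
servo_tool(plan=[[[-0.1, -0.61, -0.75, 0, 1], [-0.1, -0.61, -0.75, 0, 1], [-0.1, -0.61, -0.75, 0, 1], [-0.1, -0.61, -0.75, 0, 1], [-0.1, -0.61, -0.75, 0, 1], [-0.1, -0.61, -0.75, 0, 1], [-0.1, -0.61, -0.75, 0, 1], [-0.1, -0.61, -0.75, 0, 1]]])

```text
clock: 1.1
ee_pos: [0.3957, -0.2795, 0.2713]
eef_rot: [-44.0, 90.0, 152.4]
wrist_force: [0.6, -1.2, -0.4]
width: 0.999
```

Request:
servo_tool(plan=[[[-0.1, -0.61, -0.75, 0, 1], [-0.1, -0.61, -0.75, 0, 1], [0, -0.9, 0, 0.05, 1], [0, -0.9, 0, 0.05, 1], [0, -0.9, 0.2, 0.0093, 1], [0, -0.9, 0.1, 0, 1], [0, -0.9, 0, 0, 1], [0, -0.9, 0, 0, 1]]])

```text
clock: 2.1
ee_pos: [0.4253, 0.0681, 0.2813]
eef_rot: [105.6, 90.0, -77.7]
wrist_force: [1.0, 1.0, 0.0]
width: 0.997
```

```bash
python3 - <<'E'
from h import *
s=bot.read_state(); print(s['clock'],s['ee_pos'],psi_now()); go(.48,.15,.22,-93.3)
E
```

```text
2.1 [0.42528057 0.0681151  0.2812679 ] -93.31690259644093
turn -0.0deg = -0.0001 units
A(before) [ 1.225 -1.698 -0.998] max rows 2.32
B(after) [ 1.225 -1.698 -0.998] max rows 2.32
```

Request:
servo_tool(plan=[[[0.4, -0.55, -0.33, 0, 1], [0.4, -0.55, -0.33, 0, 1], [0.4, -0.55, -0.33, 0, 1], [0, 0, 0, 0, 1], [0, 0, 0, 0, 1]]])

```text
clock: 2.72
ee_pos: [0.4793, 0.1458, 0.2212]
eef_rot: [33.4, 89.9, -149.9]
wrist_force: [-0.4, 0.0, 0.3]
width: 1.004
```

```bash
python3 - <<'E'
from h import *
s=bot.read_state(); print(s['clock'],s['ee_pos'],psi_now()); 
p=vision.camera_params('wrist'); np.savez('pics/w1.npz',**p)
cv2.imwrite('pics/w1.png',vision.snapshot('wrist')[:,:,::-1])
E
```

```text
2.725 [0.47932847 0.14581546 0.22118448] -93.29499932231036
```

View pics/w1.png

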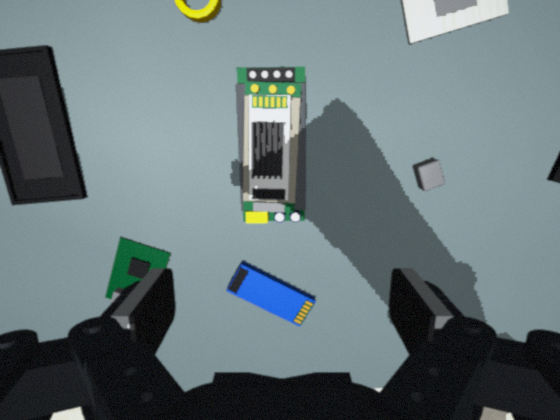

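```bash
cat >> h.py <<'E'
def crop(im,x0,y0,w,h,k,gain=1.4): 
    c=cv2.resize(im[y0:y0+h,x0:x0+w],None,fx=k,fy=k,interpolation=cv2.INTER_CUBIC)
    c=np.clip(c.astype(float)*gain+10,0,255).astype('uint8')
    for i in range(0,w,10): cv2.putText(c,str(x0+i),(i*k,8),0,.3,(0,255,255),1)
    for i in range(0,h,10): cv2.putText(c,str(y0+i),(0,i*k+3),0,.3,(0,255,255),1)
    return c
E
python3 - <<'E'
from h import *
im=cv2.imread('pics/w1.png'); cv2.imwrite('pics/w1c.png',crop(im,228,58,90,100,6)[:600])
cv2.imwrite('pics/w1d.png',crop(im,228,130,90,100,6)[:600])
E
```

```text
(no output)
```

View pics/w1c.png

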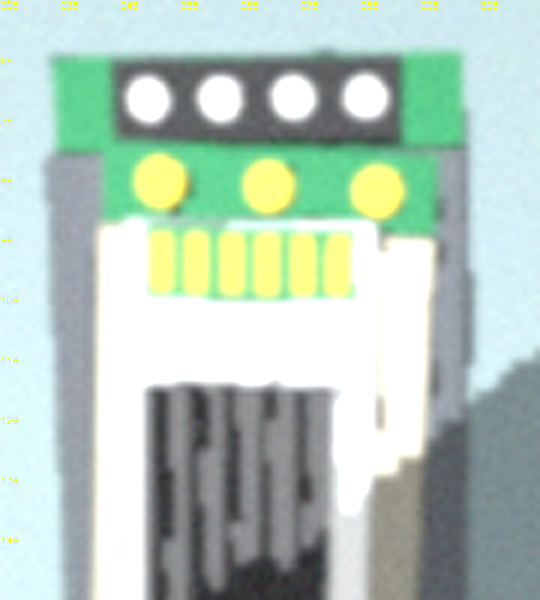

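View pics/w1d.png

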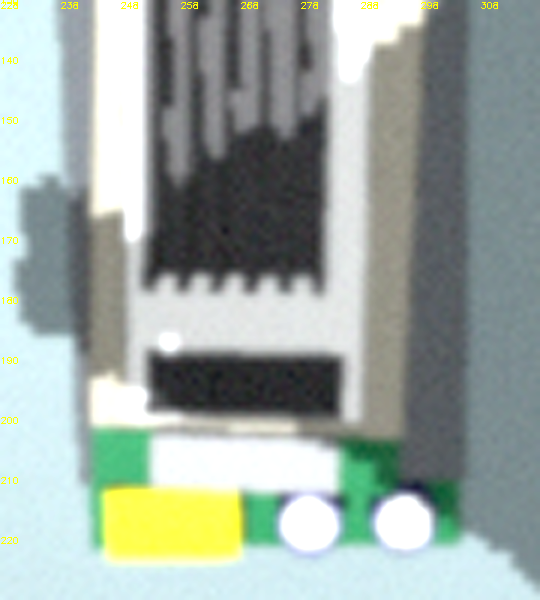

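```bash
python3 - <<'E'
from h import *
p=dict(np.load('pics/w1.npz')); print(cam(p))
C=lambda L:up(L,6,228,58); D=lambda L:up(L,6,228,130)
def st(P,hl,hw,z,n):
    c=ray(P.mean(0),z,p); L=[[hl,hw,z],[hl,-hw,z],[-hl,-hw,z],[-hl,hw,z]]
    q,e=fit(L,P,p,[c[0],c[1],0]); print(n,show(q),e.max(1).round(1))
st(np.r_[C([(146,385),(338,387)]),D([(326,290),(145,290)])],.023,.013,.064,'heat')
st(np.r_[C([(120,220),(380,222)]),D([(362,420),(127,415)])],.046,.018,.044,'optic')
st(np.r_[C([(100,222),(436,235)]),D([(405,437),(92,430)])],.048,.025,.032,'radio')
st(np.r_[C([(50,57),(463,55)]),D([(460,545),(92,545)])],.075,.032,.004,'power')
E
```

```text
[0.54707512 0.14217645 0.36298978]
heat [np.float64(0.5182), np.float64(0.1552), np.float64(-4.7)] [0.4 0.  0.6 0.2]
optic [np.float64(0.5176), np.float64(0.1547), np.float64(-4.4)] [0.9 0.4 0.7 0.9]
radio [np.float64(0.5146), np.float64(0.1537), np.float64(-5.5)] [0.6 0.4 0.5 0.2]
power [np.float64(0.5145), np.float64(0.1531), np.float64(-2.6)] [0.1 0.7 0.1 0.9]
```

```bash
python3 - <<'E'
from h import *
go(.5175,.1547,.05,-94)
E
```

```text
turn 0.7deg = 0.0037 units
A(before) [ 3.432 -0.228 -0.748] max rows 3.52
B(after) [ 3.432 -0.236 -0.746] max rows 3.52
```

Request:
servo_tool(plan=[[[0.4, -0.06, -0.19, 0.0037, 1], [0.6, -0.06, -0.19, 0, 1], [0.7, -0.06, -0.19, 0, 1], [0.6, -0.06, -0.19, 0, 1], [0.4, 0, 0, 0, 1], [0.3, 0, 0, 0, 1], [0.2, 0, 0, 0, 1], [0, 0, 0, 0, 1]]])

```text
clock: 3.78
ee_pos: [0.5183, 0.1555, 0.0612]
eef_rot: [47.6, 90.0, -136.4]
wrist_force: [-0.2, 0.4, -0.1]
width: 1.002
```

```bash
python3 - <<'E'
from h import *
go(.5175,.1547,.05,-94)
p=vision.camera_params('wrist'); np.savez('pics/w2.npz',**p)
cv2.imwrite('pics/w2.png',vision.snapshot('wrist')[:,:,::-1])
E
```

```text
turn 0.0deg = 0.0001 units
A(before) [0.225 0.016 0.015] max rows 0.23
B(after) [0.225 0.016 0.015] max rows 0.23
```

View pics/w2.png

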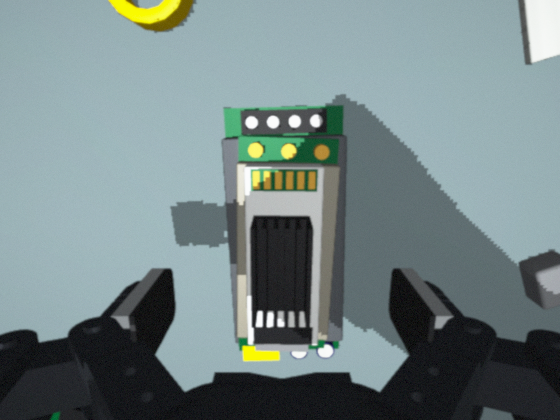

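Request:
servo_tool(plan=[[[0.22, 0, 0, 0, 1], [0, 0, 0, 0, 1], [0, 0, 0, 0, 0.2], [0, 0, 0, 0, 0.1], [0, 0, 0, 0, 0.1], [0, 0, 0, 0, 0.1], [0, 0, 0, 0, 0.1], [0, 0, 0, 0, 0.1]]], force=30)

```text
clock: 4.82
ee_pos: [0.5186, 0.1559, 0.0506]
eef_rot: [-155.5, 90.0, 20.5]
wrist_force: [-0.8, -0.6, 4.8]
width: 0.295
```

```bash
python3 - <<'E'
from h import *
s=bot.read_state();print(s['width'],s['ee_pos'],s['wrist_force'])
p=vision.camera_params('wrist'); np.savez('pics/w3.npz',**p)
cv2.imwrite('pics/w3.png',vision.snapshot('wrist')[:,:,::-1])
E
```

```text
0.2953239633256206 [0.51863771 0.15593052 0.05058042] [-0.78567859 -0.58353561  4.81335242]
```

View pics/w3.png

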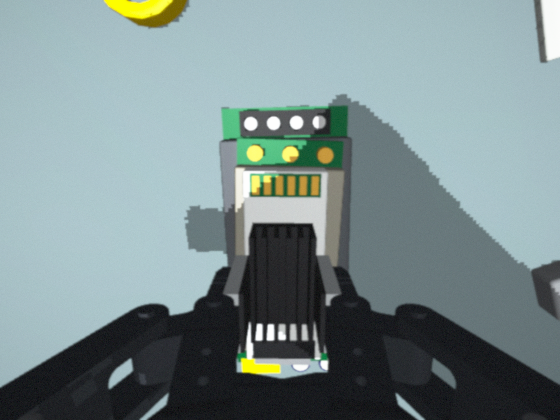

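```bash
python3 - <<'E'
from h import *
go(.5186,.1559,.14)
go(.494,-.1583,.14,-108.4)
E
```

```text
turn -0.0deg = -0.0000 units
A(before) [-1.788e+00  1.000e-03  1.000e-03] max rows 1.79
B(after) [-1.788e+00  1.000e-03  1.000e-03] max rows 1.79
turn 14.4deg = 0.0802 units
A(before) [-1.788  6.304  0.057] max rows 6.55
B(after) [-1.788  6.119 -1.516] max rows 6.55
```

Request:
servo_tool(plan=[[[-0.2, 0, 0, 0, 0.1], [-0.6, 0, 0, 0, 0.1], [-0.9, 0, 0, 0, 0.1], [-0.09, 0, 0, 0, 0.1], [0, 0, 0, 0.04, 0.1], [0, 0, 0, 0.04, 0.1], [0, 0.6, 0, 0, 0.1], [0, 0.9, 0, 0, 0.1]]])

```text
clock: 5.88
ee_pos: [0.4943, 0.085, 0.1392]
eef_rot: [-22.9, 89.9, 138.9]
wrist_force: [0.2, -1.4, 0.0]
width: 0.296
```

```bash
python3 - <<'E'
from h import *
s=bot.read_state(); print(s['width'],s['ee_pos'],s['wrist_force'])
go(.494,-.1583,.14,-108.4)
E
```

```text
0.29618423248140163 [0.49431437 0.08499865 0.13922114] [ 0.23615388 -1.4475      0.04614467]
turn 0.2deg = 0.0010 units
A(before) [-0.016  4.624 -1.515] max rows 4.87
B(after) [-0.016  4.619 -1.53 ] max rows 4.87
```

Request:
servo_tool(plan=[[[0, 0.85, -0.28, 0, 0.1], [0, 0.85, -0.28, 0, 0.1], [0, 0.85, -0.28, 0, 0.1], [0, 0.85, -0.28, 0, 0.1], [0, 0.7, -0.25, 0, 0.1], [0, 0.52, -0.15, 0, 0.1], [0, 0, 0, 0, 0.1], [0, 0, 0, 0, 0.1]]])

```text
clock: 6.88
ee_pos: [0.4939, -0.1577, 0.1394]
eef_rot: [-31.8, 89.9, 129.9]
wrist_force: [0.7, 0.7, -1.3]
width: 0.3
```

```bash
python3 - <<'E'
from h import *
s=bot.read_state(); print(s['width'],s['ee_pos'],s['wrist_force'])
go(.494,-.1583,.14,-108.4)
p=vision.camera_params('wrist'); np.savez('pics/w4.npz',**p)
cv2.imwrite('pics/w4.png',vision.snapshot('wrist')[:,:,::-1])
E
```

```text
0.2996637617025991 [ 0.49387383 -0.15770747  0.13942813] [ 0.66901726  0.66770894 -1.25757547]
turn 0.1deg = 0.0003 units
A(before) [-0.011  0.01  -0.006] max rows 0.02
B(after) [-0.011  0.01  -0.006] max rows 0.02
```

View pics/w4.png

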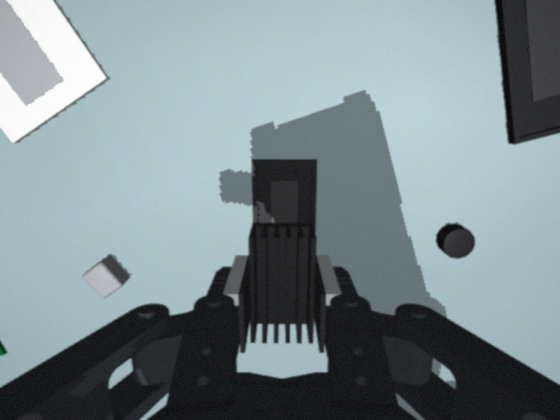

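```bash
python3 - <<'E'
from h import *
p=dict(np.load('pics/w4.npz')); q=[.4927,-.1583,np.radians(-18.4)]
print(proj(world(q,[[.035,.025,.009],[.035,-.025,.009],[.035,.025,0],[.035,-.025,0]]),p))
# heatsink far top edge as predicted with center = tcp -0.001 along
z=.1394+.0134
print(proj(world([.4939-.001,-.1577+.0003,np.radians(-18.4)],[[.023,.013,z],[.023,-.013,z],[-.023,.013,z],[-.023,-.013,z]]),p))
E
```

```text
[[250.08805202 159.6816071 ]
 [316.37531178 159.72066587]
 [251.06492801 158.24550906]
 [315.29879188 158.28348017]]
[[247.99687691 239.05478365]
 [316.78732885 239.08808328]
 [250.71190666 344.51559997]
 [313.82513939 344.53733312]]
```

Request:
servo_tool(plan=[[[0.6, 0.01, 0, 0, 0.1], [0.8, 0, 0, 0, 0.1], [0.6, 0, 0, 0, 0.1], [0.3, 0, 0, 0, 0.1], [0.15, 0, 0, 0, 0.1], [0.1, 0, 0, 0, 0.1], [0, 0, 0, 0, 0.1], [0, 0, 0, 0, 0.1]]])

```text
clock: 7.92
ee_pos: [0.4944, -0.1592, 0.0129]
eef_rot: [179.8, 89.9, -18.5]
wrist_force: [0.4, -0.5, -0.7]
width: 0.295
```

```bash
python3 - <<'E'
from h import *
s=bot.read_state(); print(s['width'],s['ee_pos'],s['wrist_force'])
cv2.imwrite('pics/w5.png',vision.snapshot('wrist')[:,:,::-1])
E
```

```text
0.2953725992677956 [ 0.49442011 -0.15920514  0.01292844] [ 0.42725183 -0.49874004 -0.68020506]
```

View pics/w5.png

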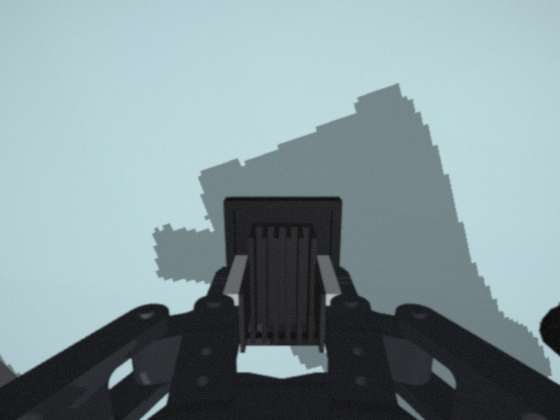

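Request:
servo_tool(plan=[[[0.03, 0, 0, 0, 0.1], [0, 0, 0, 0, 0.1], [0, 0, 0, 0, 0.6], [0, 0, 0, 0, 1], [0, 0, 0, 0, 1], [-0.3, 0, 0, 0, 1], [-0.7, 0, 0, 0, 1], [-0.9, 0, 0, 0, 1]]])

```text
clock: 8.98
ee_pos: [0.4935, -0.1588, 0.1072]
eef_rot: [-8.0, 89.9, 153.6]
wrist_force: [0.2, -0.0, -0.0]
width: 1.0
```

```bash
python3 - <<'E'
from h import *
s=bot.read_state(); print(s['clock'],s['width'],s['ee_pos'],s['wrist_force'])
p=vision.camera_params('wrist'); np.savez('pics/w6.npz',**p)
cv2.imwrite('pics/w6.png',vision.snapshot('wrist')[:,:,::-1])
go(.5172,.1547,.15,-94)
E
```

```text
8.975 0.9999136781158444 [ 0.49349239 -0.15879513  0.10715715] [ 0.19717137 -0.00291606 -0.03106601]
turn -14.3deg = -0.0796 units
A(before) [-0.743 -6.089  1.58 ] max rows 6.33
B(after) [-0.743 -6.291  0.023] max rows 6.33
```

View pics/w6.png

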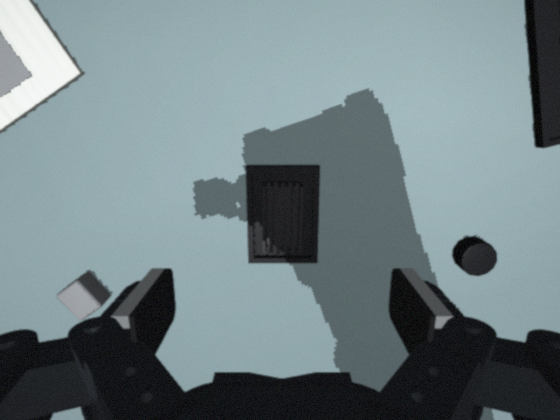

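Request:
servo_tool(plan=[[[-0.4, 0, 0, -0.04, 1], [-0.35, 0, 0, -0.0396, 1], [0, -0.95, 0, 0, 1], [0, -0.95, 0, 0, 1], [0, -0.95, 0, 0, 1], [0, -0.95, 0, 0, 1], [0, -0.95, 0, 0, 1], [0, -0.95, 0, 0, 1]]])

```text
clock: 10.02
ee_pos: [0.5141, 0.1267, 0.1443]
eef_rot: [-175.4, 89.9, 0.5]
wrist_force: [0.3, -0.2, 0.3]
width: 1.003
```

Request:
servo_tool(plan=[[[0.0, -0.59, 0.1, 0, 1], [0, 0, 0.1, 0, 1], [0, 0, 0, 0, 1]]])

```text
clock: 10.4
ee_pos: [0.5058, 0.1545, 0.1437]
eef_rot: [97.8, 89.9, -86.3]
wrist_force: [0.4, -0.6, -0.5]
width: 0.997
```

```bash
python3 - <<'E'
from h import *
s=bot.read_state(); print(s['clock'],s['width'],s['ee_pos'],psi_now())
p=vision.camera_params('wrist'); np.savez('pics/w7.npz',**p)
im=vision.snapshot('wrist')[:,:,::-1]; cv2.imwrite('pics/w7.png',im)
cv2.imwrite('pics/w7c.png',crop(im,210,90,130,170,4,1.0)[:600])
im=vision.snapshot('top')[:,:,::-1]; cv2.imwrite('pics/top7.png',im)
E
```

```text
10.4 0.9974788857591219 [0.50582984 0.15450222 0.1436995 ] -94.0438197602301
```

View pics/w7.png

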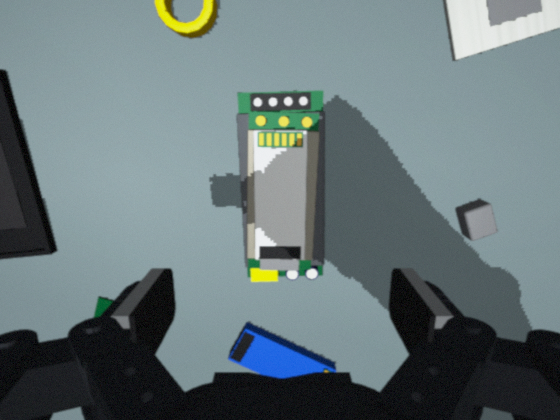

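View pics/w7c.png

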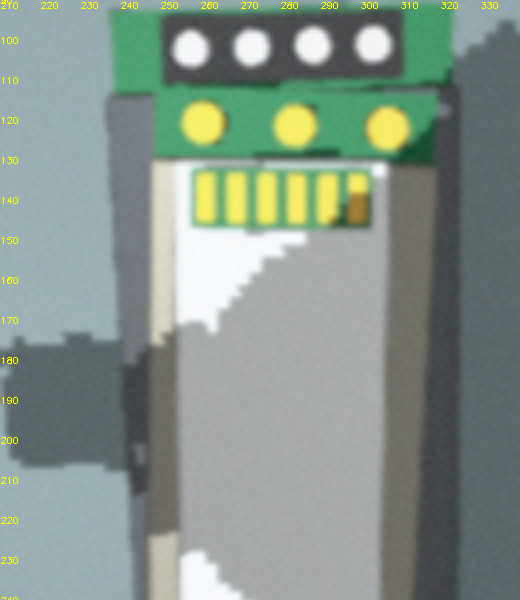

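```bash
python3 - <<'E'
from h import *
im=cv2.imread('pics/w7.png'); cv2.imwrite('pics/w7d.png',crop(im,230,230,100,60,6,1.0))
im=cv2.imread('pics/top7.png'); cv2.imwrite('pics/top7c.png',crop(im,195,175,60,85,7,1.4))
E
```

```text
(no output)
```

View pics/w7d.png

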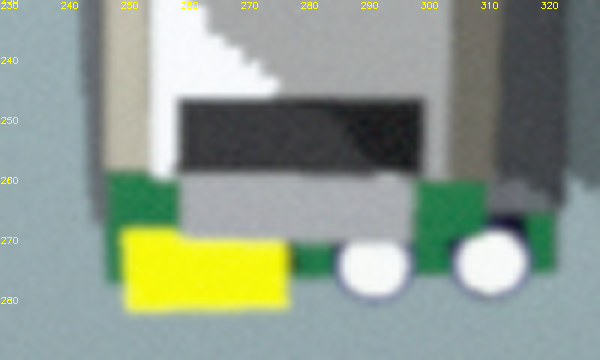

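```bash
python3 - <<'E'
from h import *
p=dict(np.load('pics/w7.npz'))
def st(P,hl,hw,z,n):
    c=ray(P.mean(0),z,p); L=[[hl,hw,z],[hl,-hw,z],[-hl,-hw,z],[-hl,hw,z]]
    q,e=fit(L,P,p,[c[0],c[1],0]); print(n,show(q),e.max(1).round(1)); return q
q=st(np.r_[up([(175,163),(388,163)],4,210,90),up([(447,179),(152,180)],6,230,230)],.046,.018,.044,'optic')
g=world(q,[[-.016,0,0]])[0]; print(g)
go(g[0],g[1],.0345,np.degrees(q[2])-90)
E
```

```text
optic [np.float64(0.5174), np.float64(0.1549), np.float64(-4.3)] [0.9 0.8 1.  0.7]
[0.50141486 0.15613817 0.        ]
turn 0.2deg = 0.0010 units
A(before) [ 2.18  -0.04   0.103] max rows 2.18
B(after) [ 2.18  -0.039  0.103] max rows 2.18
```

Request:
servo_tool(plan=[[[0.5, -0.02, 0.05, 0.001, 1], [0.8, -0.02, 0.05, 0, 1], [0.5, 0, 0, 0, 1], [0.2, 0, 0, 0, 1], [0.13, 0, 0, 0, 1], [0, 0, 0, 0, 1], [0, 0, 0, 0, 1]]])

```text
clock: 11.38
ee_pos: [0.5019, 0.1579, 0.0376]
eef_rot: [-158.4, 89.9, 17.4]
wrist_force: [0.4, 1.6, -0.2]
width: 1.001
```

```bash
python3 - <<'E'
from h import *
go(.5014,.1561,.0345,-94.3)
cv2.imwrite('pics/w8.png',vision.snapshot('wrist')[:,:,::-1])
E
```

```text
turn 0.1deg = 0.0004 units
A(before) [0.062 0.036 0.008] max rows 0.07
B(after) [0.062 0.036 0.007] max rows 0.07
```

View pics/w8.png

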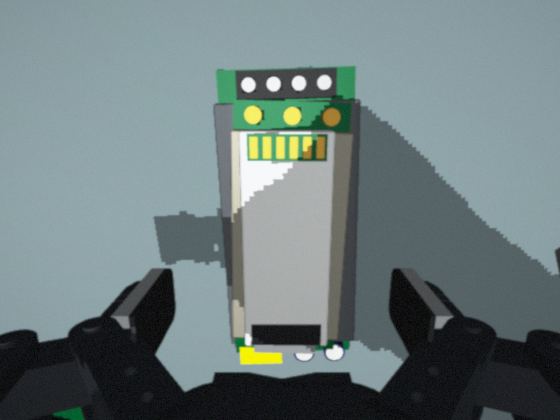

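Request:
servo_tool(plan=[[[0.06, 0.035, 0.005, 0, 1], [0, 0, 0, 0, 1], [0, 0, 0, 0, 0.5], [0, 0, 0, 0, 0.3], [0, 0, 0, 0, 0.2], [0, 0, 0, 0, 0.2], [0, 0, 0, 0, 0.2], [0, 0, 0, 0, 0.2]]], force=40)

```text
clock: 12.42
ee_pos: [0.501, 0.1562, 0.034]
eef_rot: [-151.5, 90.0, 24.3]
wrist_force: [-0.6, -0.0, 6.1]
width: 0.41
```

Request:
servo_tool(plan=[[[-0.05, 0, 0, 0, 0.2], [-0.15, 0, 0, 0, 0.2], [-0.3, 0, 0, 0, 0.2], [0, 0, 0, 0, 0.2]]])

```text
clock: 12.92
ee_pos: [0.5019, 0.1564, 0.0603]
eef_rot: [-155.6, 89.8, 20.2]
wrist_force: [0.4, 0.3, -1.1]
width: 0.408
```

```bash
python3 - <<'E'
from h import *
s=bot.read_state(); print(s['clock'],s['width'],s['ee_pos'],psi_now())
p=vision.camera_params('wrist'); np.savez('pics/w9.npz',**p)
cv2.imwrite('pics/w9.png',vision.snapshot('wrist')[:,:,::-1])
cv2.imwrite('pics/s9.png',crop(vision.snapshot('scene')[:,:,::-1],230,120,180,150,4,1.2)[:600])
E
```

```text
12.925 0.4081022910010976 [0.50189221 0.15638253 0.06026785] -94.22745818566662
```

View pics/w9.png

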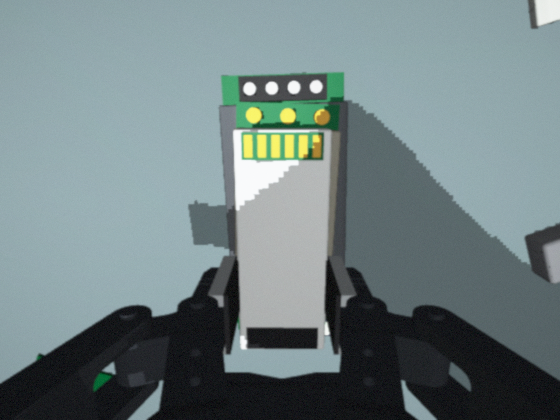

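View pics/s9.png

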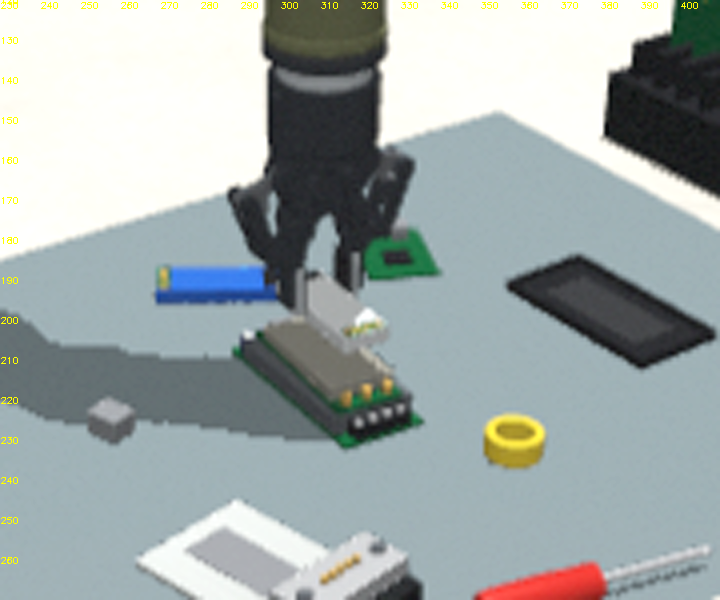

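```bash
python3 - <<'E'
from h import *
im=cv2.imread('pics/w9.png'); cv2.imwrite('pics/w9c.png',crop(im,215,110,130,60,6,1.0));cv2.imwrite('pics/w9d.png',crop(im,215,300,130,60,6,1.0))
p=dict(np.load('pics/w9.npz'))
z=.044+.0258
g=[.5019+.016*np.cos(np.radians(-4.3)),.1564-.0012,np.radians(-4.3)]
L=np.array([[.046,.018,z],[.046,-.018,z],[-.046,-.018,z],[-.046,.018,z]])
print(proj(world(g,L),p))
E
```

```text
[[231.88590841 129.92136503]
 [332.11347508 130.00328883]
 [324.00188915 351.189394  ]
 [239.57387884 351.12700672]]
```

View pics/w9c.png

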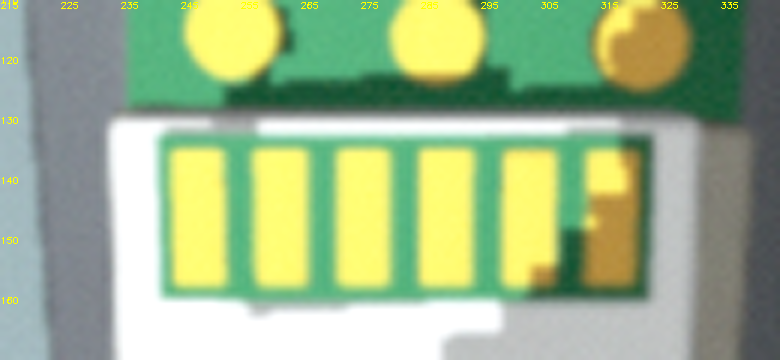

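View pics/w9d.png

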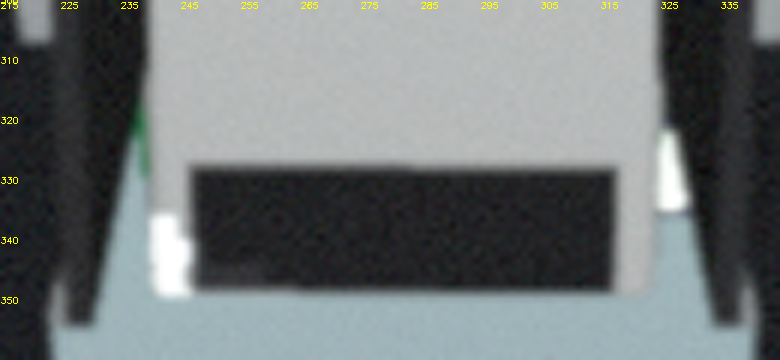

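```bash
python3 - <<'E'
from h import *
go(.5019,.1564,.14)
go(.593,-.026,.14,-77)
E
```

```text
turn -0.0deg = -0.0000 units
A(before) [-1.616 -0.01  -0.013] max rows 1.62
B(after) [-1.616 -0.01  -0.013] max rows 1.62
turn -17.2deg = -0.0957 units
A(before) [-1.616  3.494 -2.1  ] max rows 4.38
B(after) [-1.616  3.959 -0.97 ] max rows 4.38
```

Request:
servo_tool(plan=[[[-0.5, 0, 0, 0, 0.2], [-0.6, 0, 0, 0, 0.2], [-0.5, 0, 0, -0.035, 0.2], [0, 0, 0, -0.035, 0.2], [0, 0.4, -0.1, -0.0257, 0.2], [0, 0.7, -0.17, 0, 0.2], [0, 0.8, -0.2, 0, 0.2], [0, 0.8, -0.2, 0, 0.2]]])

```text
clock: 14.02
ee_pos: [0.5627, 0.0301, 0.1384]
eef_rot: [-3.1, 90.0, -170.1]
wrist_force: [0.9, 1.0, -2.1]
width: 0.407
```

Request:
servo_tool(plan=[[[0, 0.7, -0.17, 0, 0.2], [0, 0.4, -0.1, 0, 0.2], [0, 0.15, -0.03, 0, 0.2], [0, 0, 0, 0, 0.2], [0, 0, 0, 0, 0.2]]])

```text
clock: 14.65
ee_pos: [0.5907, -0.0244, 0.139]
eef_rot: [-94.6, 90.0, 98.5]
wrist_force: [0.6, 0.5, -1.6]
width: 0.405
```

```bash
python3 - <<'E'
from h import *
s=bot.read_state(); print(s['clock'],s['width'],s['ee_pos'],psi_now())
p=vision.camera_params('wrist'); np.savez('pics/w10.npz',**p)
cv2.imwrite('pics/w10.png',vision.snapshot('wrist')[:,:,::-1])
E
```

```text
14.65 0.4051170793645559 [ 0.59072372 -0.0243692   0.1389562 ] -76.85897016640595
```

View pics/w10.png

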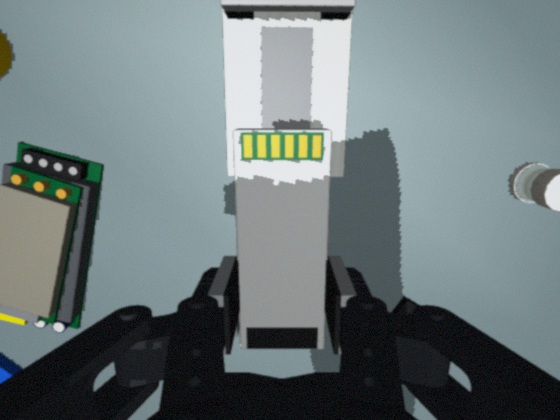

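```bash
python3 - <<'E'
from h import *
im=cv2.imread('pics/w10.png'); cv2.imwrite('pics/w10c.png',crop(im,205,0,165,100,4,.8));cv2.imwrite('pics/w10d.png',crop(im,205,95,165,100,4,.8))
E
```

```text
(no output)
```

View pics/w10c.png

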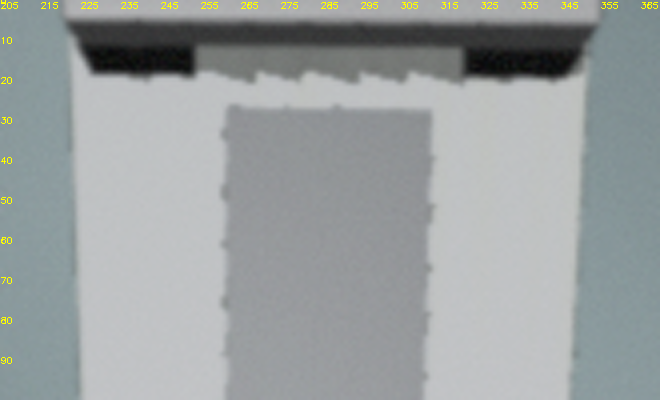

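View pics/w10d.png

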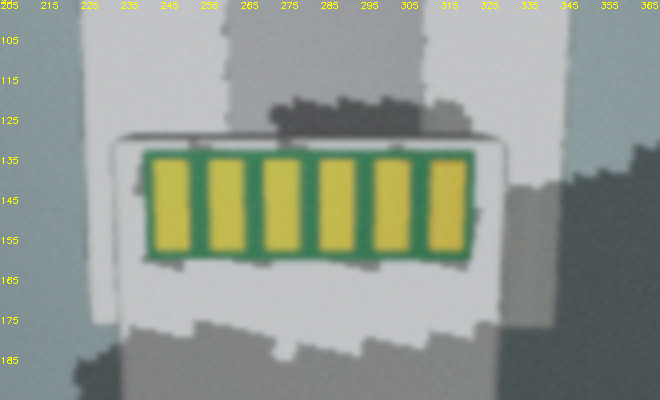

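```bash
python3 - <<'E'
from h import *
p=dict(np.load('pics/w10.npz'))
U=lambda L:up(L,4,205,0); V=lambda L:up(L,4,205,95)
z=.006
nl,nr=[ray(i,z,p) for i in V([(92,325),(555,327)])]
fl,fr=[ray(i,z,p) for i in U([(70,100),(584,100)])]
sl,sr=[ray(i,z,p) for i in U([(195,76),(463,76)])]
tl,tr=[ray(i,z,p) for i in U([(228,108),(431,108)])]
for n in 'nl nr fl fr sl sr tl tr'.split(): print(n,eval(n).round(4))
print('w',np.linalg.norm(nl-nr),np.linalg.norm(fl-fr),np.linalg.norm(sl-sr))
ang=lambda v:np.degrees(np.arctan2(v[1],v[0]))
print('yaw L',ang(fl-nl),'R',ang(fr-nr),'near',ang(nl-nr)-90,'mid',ang((fl+fr)-(nl+nr)),'slot',ang(sl-sr)-90)
yaw=np.radians(13.0); ex=np.array([np.cos(yaw),np.sin(yaw),0])
print('c from near',(nl+nr)/2+.08*ex,'c from slot',(sl+sr)/2-.03*ex)
# nose in image
a,b=V([(113,140),(505,140)]); print('nose', [ray(i,.044+.139-.034,p) for i in (a,b)])
E
```

```text
nl [0.6021 0.0209 0.006 ]
nr [ 0.622 -0.066  0.006]
fl [0.7051 0.0445 0.006 ]
fr [ 0.7253 -0.0422  0.006 ]
sl [0.7137 0.0242 0.006 ]
sr [ 0.7242 -0.0208  0.006 ]
tl [0.7101 0.0176 0.006 ]
tr [ 0.7181 -0.0167  0.006 ]
w 0.0892103436005386 0.08899616853907218 0.04621716036625741
yaw L 12.89013492115446 R 13.006186534344916 near 12.860847082308226 mid 12.948269296993285 slot 13.115894213369756
c from near [ 0.69000788 -0.00456233  0.006     ] c from slot [ 0.6897422  -0.00505374  0.006     ]
nose [array([0.64733938, 0.00660461, 0.149     ]), array([ 0.65528263, -0.02749637,  0.149     ])]
```

```bash
python3 - <<'E'
from h import *
go(.6295,-.0188,.0115,-77)
E
```

```text
turn 0.1deg = 0.0008 units
A(before) [ 2.55   0.064 -0.78 ] max rows 2.67
B(after) [ 2.55   0.063 -0.78 ] max rows 2.67
```

Request:
servo_tool(plan=[[[0.2, 0.02, -0.3, 0.0008, 0.2], [0.5, 0.02, -0.3, 0, 0.2], [0.7, 0.02, -0.18, 0, 0.2], [0.6, 0, 0, 0, 0.2], [0.3, 0, 0, 0, 0.2], [0.2, 0, 0, 0, 0.2], [0.05, 0, 0, 0, 0.2], [0, 0, 0, 0, 0.2]]])

```text
clock: 15.7
ee_pos: [0.6304, -0.0204, 0.012]
eef_rot: [166.8, 89.9, -0.4]
wrist_force: [0.1, -0.5, -1.4]
width: 0.412
```

```bash
python3 - <<'E'
from h import *
s=bot.read_state(); print(s['clock'],s['width'],s['ee_pos'],psi_now(),s['wrist_force'])
go(.6295,-.0188,.0085,-77)
p=vision.camera_params('wrist'); np.savez('pics/w11.npz',**p)
cv2.imwrite('pics/w11.png',vision.snapshot('wrist')[:,:,::-1])
E
```

```text
15.7 0.41187930884225016 [ 0.63037299 -0.02035079  0.01203646] -77.141509550181 [ 0.1304791  -0.50093475 -1.40496064]
turn -0.1deg = -0.0008 units
A(before) [ 0.071 -0.034  0.01 ] max rows 0.08
B(after) [ 0.071 -0.034  0.01 ] max rows 0.08
```

View pics/w11.png

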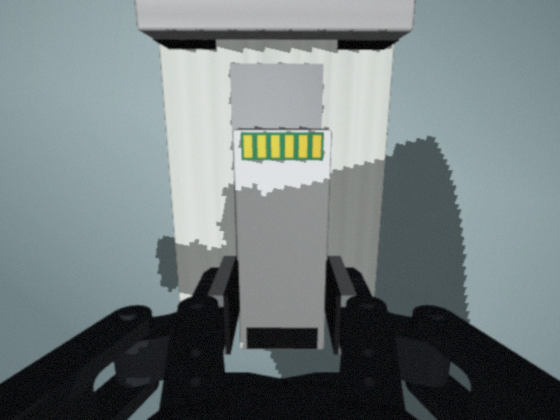

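Request:
servo_tool(plan=[[[0.0, -0.036, 0, -0.0008, 0.2], [0.05, 0, 0, 0, 0.2], [0, 0, -0.15, 0, 0.2], [0, 0, -0.2, 0, 0.2], [0, 0, -0.2, 0, 0.2], [0, 0, 0, 0, 0.2]]])

```text
clock: 16.5
ee_pos: [0.6572, -0.0119, 0.0087]
eef_rot: [-154.0, 89.9, 39.0]
wrist_force: [-1.3, -0.4, -1.6]
width: 0.402
```

```bash
python3 - <<'E'
from h import *
s=bot.read_state(); print(s['clock'],s['width'],s['ee_pos'],psi_now(),s['wrist_force'])
y=np.radians(13);print('tcp dock',np.array([[np.cos(y),np.sin(y)],[-np.sin(y),np.cos(y)]])@(s['ee_pos'][:2]-[.6899,-.0048]))
p=vision.camera_params('wrist'); np.savez('pics/w12.npz',**p)
cv2.imwrite('pics/w12.png',vision.snapshot('wrist')[:,:,::-1])
E
```

```text
16.5 0.4019737852440238 [ 0.65724836 -0.01187345  0.00869347] -76.98059269250899 [-1.29332617 -0.42307681 -1.58604857]
tcp dock [-0.03340597  0.00045286]
```

View pics/w12.png

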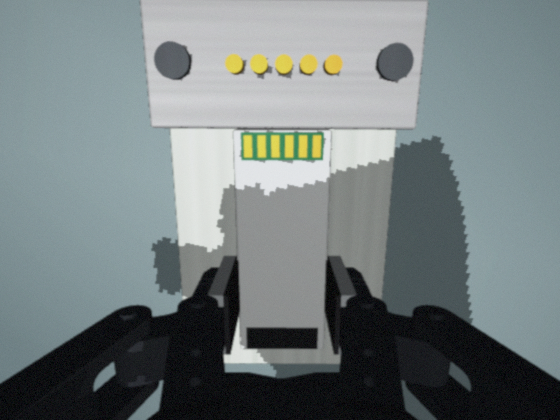

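Request:
servo_tool(plan=[[[0, 0, -0.12, 0, 0.2], [0, 0, -0.18, 0, 0.2], [0, 0, -0.18, 0, 0.2], [0, 0, -0.12, 0, 0.2], [0, 0, 0, 0, 0.2]]])

```text
clock: 17.18
ee_pos: [0.6859, -0.0054, 0.0087]
eef_rot: [-140.0, 90.0, 53.1]
wrist_force: [-0.0, -0.9, -1.8]
width: 0.407
```

Request:
servo_tool(plan=[[[0, 0, -0.04, 0, 0.2], [0, 0, -0.03, 0, 0.2], [0, 0, -0.03, 0, 0.2]]])

```text
clock: 17.55
ee_pos: [0.6904, -0.0046, 0.0088]
eef_rot: [98.8, 90.0, -68.2]
wrist_force: [-0.5, 0.1, -1.4]
width: 0.404
```

```bash
cat >> h.py <<'E'
def tdock():
    s=bot.read_state(); print(s['clock'],round(s['width'],3),s['ee_pos'],psi_now(),s['wrist_force'].round(1))
    y=np.radians(13);print('tcp dock',np.array([[np.cos(y),np.sin(y)],[-np.sin(y),np.cos(y)]])@(s['ee_pos'][:2]-[.6899,-.0048]))
E
python3 -c "
from h import *
tdock()"
```

```text
17.55 0.404 [ 0.69039229 -0.00464474  0.00884117] -76.99749848548173 [-0.5  0.1 -1.4]
tcp dock [5.14595018e-04 4.05356364e-05]
```

Request:
servo_tool(plan=[[[0, 0, -0.02, 0, 0.2], [0, 0, -0.02, 0, 0.2], [0, 0, 0, 0, 0.2]]])

```text
clock: 17.92
ee_pos: [0.6923, -0.0041, 0.0088]
eef_rot: [-13.5, 90.0, 179.5]
wrist_force: [-0.5, 0.1, -2.4]
width: 0.407
```

Request:
servo_tool(plan=[[[0, 0, -0.02, 0, 0.2], [0, 0, 0, 0, 0.2]]])

```text
clock: 18.18
ee_pos: [0.6924, -0.0041, 0.0085]
eef_rot: [-0.5, 89.9, -167.5]
wrist_force: [-3.8, -0.2, 0.0]
width: 0.406
```

```bash
python3 -c "
from h import *
tdock()
p=vision.camera_params('wrist'); np.savez('pics/w13.npz',**p)
cv2.imwrite('pics/w13.png',vision.snapshot('wrist')[:,:,::-1])"
```

```text
18.175 0.406 [ 0.69236268 -0.00405018  0.0085349 ] -76.99289660730363 [-3.8 -0.2  0. ]
tcp dock [0.00256824 0.00017662]
```

View pics/w13.png

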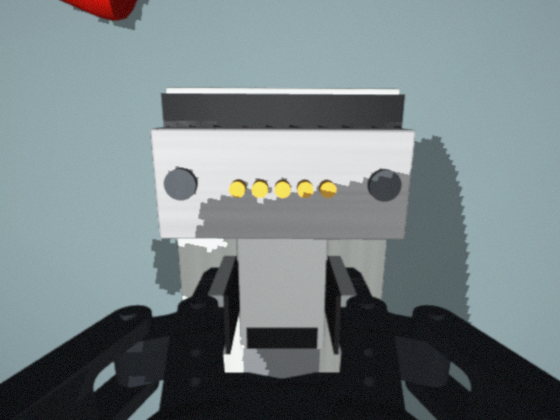

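Request:
servo_tool(plan=[[[0.012, 0, 0, 0, 0.2], [0, 0, 0, 0, 0.2], [0, 0, 0, 0, 0.7], [0, 0, 0, 0, 1], [0, 0, 0, 0, 1], [-0.1, 0, 0, 0, 1], [-0.4, 0, 0, 0, 1], [-0.6, 0, 0, 0, 1]]])

```text
clock: 19.23
ee_pos: [0.693, -0.0038, 0.0643]
eef_rot: [-31.6, 90.0, 161.4]
wrist_force: [-0.4, -0.6, 0.4]
width: 0.998
```

Request:
servo_tool(plan=[[[-0.8, 0, 0.5, 0, 1], [-0.6, 0, 0.7, 0, 1], [0, 0, 0.2, 0, 1], [0, 0, 0, 0, 1]]])

```text
clock: 19.73
ee_pos: [0.625, -0.0201, 0.134]
eef_rot: [137.9, 89.9, -29.1]
wrist_force: [1.1, -0.2, -0.9]
width: 1.0
```

```bash
python3 -c "
from h import *
tdock()
p=vision.camera_params('wrist'); np.savez('pics/w14.npz',**p)
cv2.imwrite('pics/w14.png',vision.snapshot('wrist')[:,:,::-1])"
```

```text
19.725 1.0 [ 0.6250138  -0.02008704  0.13397218] -77.01277242483476 [ 1.1 -0.2 -0.9]
tcp dock [-0.06666201 -0.00029902]
```

View pics/w14.png

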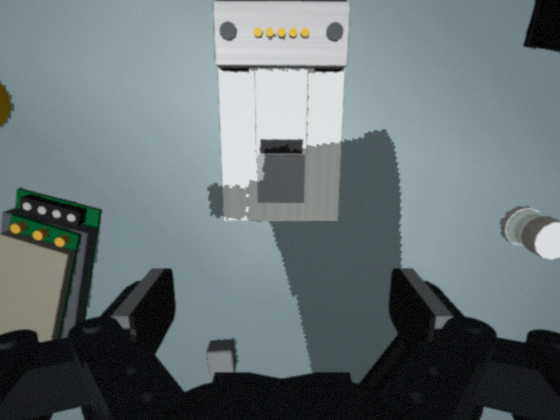

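```bash
python3 - <<'E'
from h import *
im=cv2.imread('pics/w14.png'); cv2.imwrite('pics/w14c.png',crop(im,210,60,140,100,5,.8))
E
```

```text
(no output)
```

View pics/w14c.png

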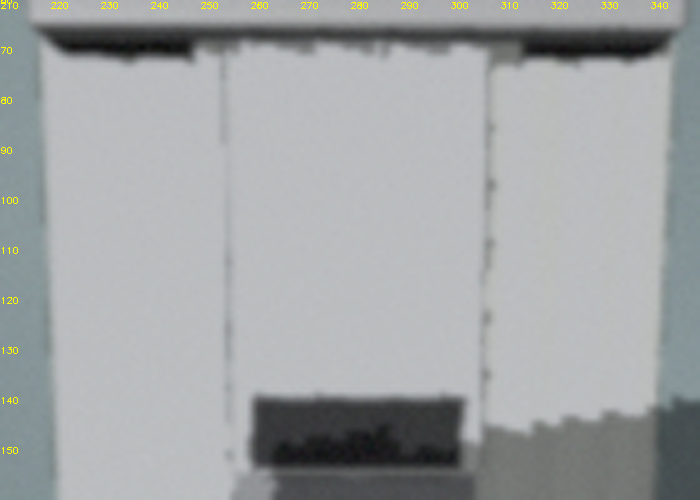

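```bash
python3 - <<'E'
from h import *
p=dict(np.load('pics/w14.npz')); y=np.radians(13)
for n,px in dict(tailL=(238,468),tailR=(478,468),topL=(222,60),topR=(487,60)).items():
    X=ray(up([px],5,210,60)[0],.018,p); print(n,X.round(4),(np.array([[np.cos(y),np.sin(y)],[-np.sin(y),np.cos(y)]])@(X[:2]-[.6899,-.0048])).round(4))
go(.50,.155,.15,-95.4)
E
```

```text
tailL [0.6608 0.0057 0.018 ] [-0.026   0.0168]
tailR [ 0.6684 -0.0276  0.018 ] [-0.0261 -0.0173]
topL [0.7134 0.019  0.018 ] [0.0283 0.0179]
topR [ 0.7214 -0.0156  0.018 ] [ 0.0283 -0.0176]
turn 18.4deg = 0.1022 units
A(before) [-0.335 -3.97   1.657] max rows 4.32
B(after) [-0.335 -3.244  2.825] max rows 4.32
```

Request:
servo_tool(plan=[[[-0.3, 0, 0, 0.05, 1], [0, 0, 0, 0.0522, 1], [0, -0.65, 0.56, 0, 1], [0, -0.65, 0.56, 0, 1], [0, -0.65, 0.56, 0, 1], [0, -0.65, 0.56, 0, 1], [0, -0.64, 0.58, 0, 1], [0, 0, 0, 0, 1]]])

```text
clock: 20.78
ee_pos: [0.4982, 0.159, 0.1478]
eef_rot: [-44.7, 89.9, 130.4]
wrist_force: [0.4, -0.5, -0.1]
width: 1.001
```

```bash
python3 -c "
from h import *
tdock()
p=vision.camera_params('wrist'); np.savez('pics/w15.npz',**p)
im=vision.snapshot('wrist')[:,:,::-1]
cv2.imwrite('pics/w15.png',im); cv2.imwrite('pics/w15c.png',crop(im,220,60,130,100,5,.8));cv2.imwrite('pics/w15d.png',crop(im,220,190,130,100,5,.8))"
```

```text
20.775 1.001 [0.4982435  0.15904565 0.14779806] -94.9955101380592 [ 0.4 -0.5 -0.1]
tcp dock [-0.14988711  0.20275963]
```

View pics/w15.png

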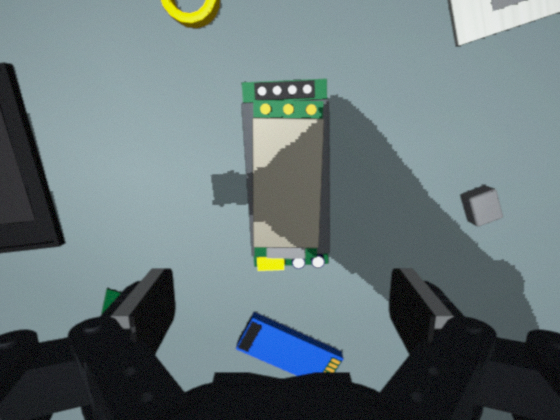

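View pics/w15c.png

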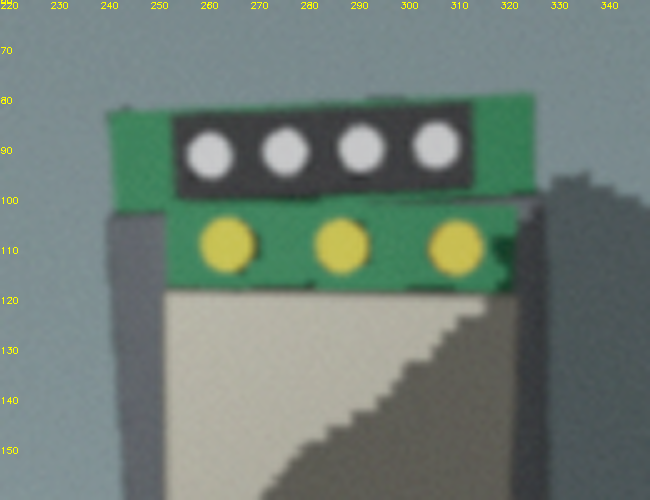

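View pics/w15d.png

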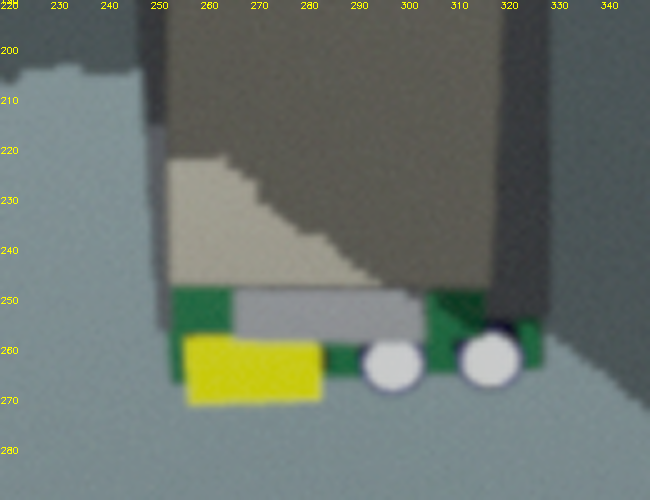

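```bash
python3 - <<'E'
from h import *
p=dict(np.load('pics/w15.npz'))
def st(P,hl,hw,z,n):
    c=ray(P.mean(0),z,p); L=[[hl,hw,z],[hl,-hw,z],[-hl,-hw,z],[-hl,hw,z]]
    q,e=fit(L,P,p,[c[0],c[1],0]); print(n,show(q),e.max(1).round(1)); return q
C=lambda L:up(L,5,220,60);D=lambda L:up(L,5,220,190)
st(np.r_[C([(165,292),(517,292)]),D([(492,288),(168,284)])],.048,.025,.032,'radio')
st(np.r_[C([(108,112),(535,95)]),D([(545,368),(172,382)])],.075,.032,.004,'power')
# fingertip projection in tool frame
Rct=np.array([[-.001,-.266,.964],[1,-.001,.001],[0,.964,.266]]).T; ct=np.array([-.1418,0,-.0677])
K=p['mtx']
def pt(x,y,z):
    c=Rct@(np.array([x,y,z])-ct); u=K@c; return (u[:2]/u[2]).round(1)
for w,ds in((.085,(.013,)),(.0345,(0,.002,.004,.006)),(.025,(0,.002,.004))):
    for d in ds: print(w,d,pt(-d,-w/2,-.011),pt(-d,w/2,-.011),pt(-d,-w/2,.011))
for n,r in (('w15',(90,255,120,100)),('w9',(190,245,160,115)),('w3',(190,245,160,115))):
    im=cv2.imread(f'pics/{n}.png'); cv2.imwrite(f'pics/{n}f.png',crop(im,*r,5,1.8))
E
```

```text
radio [np.float64(0.5149), np.float64(0.1542), np.float64(-5.7)] [1.1 0.8 0.7 0.7]
power [np.float64(0.5147), np.float64(0.1529), np.float64(-2.5)] [0.2 0.8 0.6 0.8]
0.085 0.013 [171.6 265.4] [391.2 265.2] [176.  315.9]
0.0345 0 [240.5 252.8] [322.3 252.7] [242.  299.7]
0.0345 0.002 [240.  254.6] [322.8 254.5] [241.6 302. ]
0.0345 0.004 [239.4 256.4] [323.4 256.3] [241.1 304.4]
0.0345 0.006 [238.9 258.3] [323.9 258.2] [240.5 306.8]
0.025 0 [251.8 252.8] [311.  252.7] [252.9 299.7]
0.025 0.002 [251.4 254.6] [311.4 254.5] [252.5 302. ]
0.025 0.004 [251.  256.4] [311.8 256.3] [252.2 304.4]
```

View pics/w15f.png

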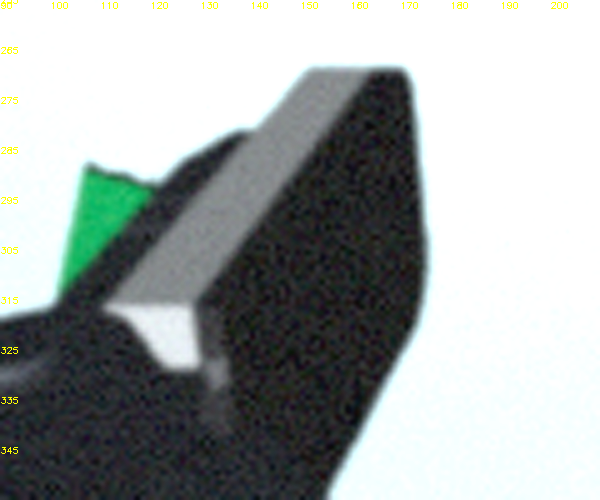

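View pics/w9f.png

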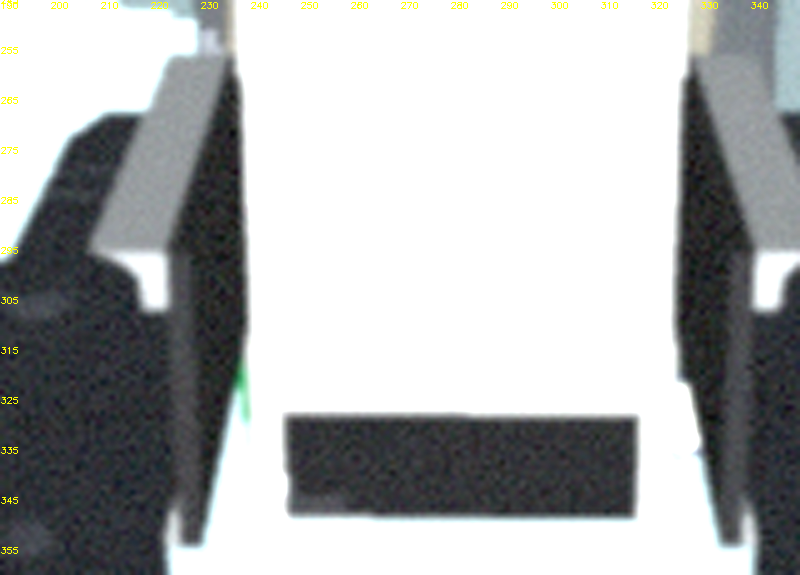

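```bash
python3 -c "
from h import *
go(.515,.154,.0225,-95.5)"
```

```text
turn 0.3deg = 0.0019 units
A(before) [ 2.503  0.029 -0.312] max rows 2.52
B(after) [ 2.503  0.027 -0.312] max rows 2.52
```

Request:
servo_tool(plan=[[[0.5, 0.014, -0.15, 0.0019, 1], [0.8, 0.014, -0.16, 0, 1], [0.6, 0, 0, 0, 1], [0.3, 0, 0, 0, 1], [0.2, 0, 0, 0, 1], [0, 0, 0, 0, 1], [0, 0, 0, 0, 1]]])

```text
clock: 21.7
ee_pos: [0.5158, 0.1522, 0.029]
eef_rot: [-159.8, 89.9, 14.5]
wrist_force: [0.4, -0.2, -0.7]
width: 1.002
```

```bash
python3 -c "
from h import *
go(.515,.154,.0225,-95.5)
cv2.imwrite('pics/w16.png',vision.snapshot('wrist')[:,:,::-1])"
```

```text
turn -0.2deg = -0.0013 units
A(before) [ 0.131 -0.035  0.02 ] max rows 0.14
B(after) [ 0.131 -0.035  0.019] max rows 0.14
```

View pics/w16.png

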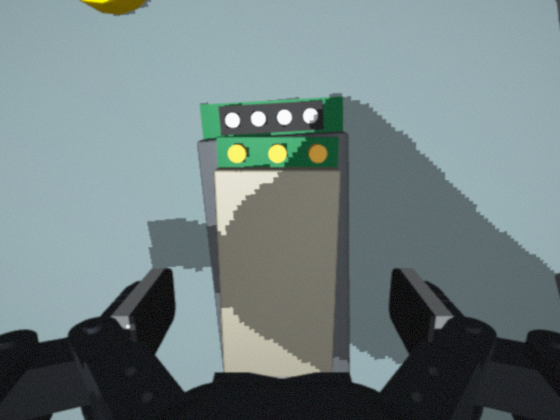

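Request:
servo_tool(plan=[[[0.08, -0.035, 0.02, 0, 1], [0.05, 0, 0, 0, 1], [0, 0, 0, 0, 1], [0, 0, 0, 0, 0.6], [0, 0, 0, 0, 0.5], [0, 0, 0, 0, 0.4], [0, 0, 0, 0, 0.4], [0, 0, 0, 0, 0.4]]], force=50)

```text
clock: 22.75
ee_pos: [0.5145, 0.1539, 0.0222]
eef_rot: [-167.1, 90.0, 7.2]
wrist_force: [-1.5, -0.4, 5.3]
width: 0.563
```

Request:
servo_tool(plan=[[[-0.03, 0, 0, 0, 0.4], [-0.1, 0, 0, 0, 0.4], [-0.3, 0, 0, 0, 0.4], [0, 0, 0, 0, 0.4]]])

```text
clock: 23.25
ee_pos: [0.5152, 0.1542, 0.0446]
eef_rot: [-153.9, 89.9, 20.4]
wrist_force: [0.0, -0.6, -2.8]
width: 0.566
```

```bash
python3 -c "
from h import *
tdock()
p=vision.camera_params('wrist'); np.savez('pics/w17.npz',**p)
cv2.imwrite('pics/w17.png',vision.snapshot('wrist')[:,:,::-1])
cv2.imwrite('pics/s17.png',crop(vision.snapshot('scene')[:,:,::-1],230,120,180,150,4,1.2)[:600])"
```

```text
23.25 0.566 [0.51523924 0.15415929 0.0446307 ] -95.7395795914956 [ 0.  -0.6 -2.8]
tcp dock [-0.13442615  0.1941753 ]
```

View pics/w17.png

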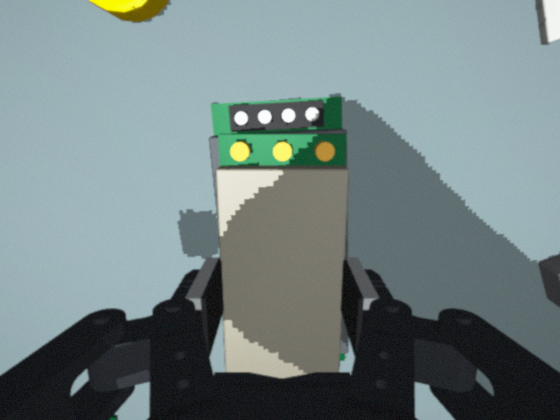

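View pics/s17.png

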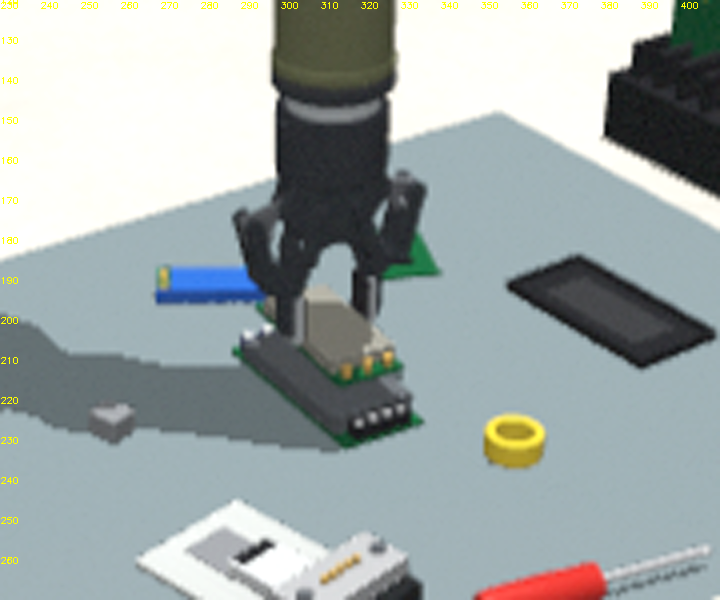

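```bash
python3 -c "
from h import *
go(.5465,.3856,.12,-88.7)"
```

```text
turn -7.0deg = -0.0391 units
A(before) [-1.528 -4.676 -0.17 ] max rows 4.92
B(after) [-1.528 -4.62  -0.742] max rows 4.92
```

Request:
servo_tool(plan=[[[-0.6, 0, 0, 0, 0.4], [-0.6, 0, 0, -0.02, 0.4], [-0.3, 0, 0, -0.0191, 0.4], [0, -0.4, -0.1, 0, 0.4], [0, -0.8, -0.15, 0, 0.4], [0, -0.9, -0.15, 0, 0.4], [0, -0.9, -0.14, 0, 0.4], [0, -0.8, -0.1, 0, 0.4]]])

```text
clock: 24.35
ee_pos: [0.5419, 0.346, 0.1177]
eef_rot: [17.2, 90.0, -161.4]
wrist_force: [1.3, 0.2, -1.5]
width: 0.566
```

Request:
servo_tool(plan=[[[0, -0.5, -0.07, 0, 0.4], [0, -0.32, -0.03, 0, 0.4], [0, 0, 0, 0, 0.4], [0, 0, 0, 0, 0.4]]])

```text
clock: 24.85
ee_pos: [0.5464, 0.3839, 0.1179]
eef_rot: [84.9, 89.9, -93.8]
wrist_force: [0.1, 0.4, -1.5]
width: 0.57
```

```bash
python3 -c "
from h import *
tdock(); go(.5465,.3856,.0095,-88.7)
p=vision.camera_params('wrist'); np.savez('pics/w18.npz',**p)
im=vision.snapshot('wrist')[:,:,::-1]
cv2.imwrite('pics/w18.png',im)"
```

```text
24.85 0.57 [0.54642445 0.38389412 0.11794991] -88.76503766478938 [ 0.1  0.4 -1.5]
tcp dock [-0.05236113  0.41100689]
turn -0.1deg = -0.0004 units
A(before) [ 2.169e+00 -3.400e-02 -2.000e-03] max rows 2.17
B(after) [ 2.169e+00 -3.400e-02 -2.000e-03] max rows 2.17
```

View pics/w18.png

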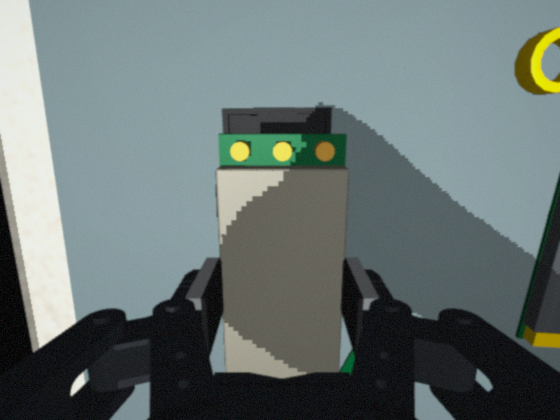

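```bash
python3 - <<'E'
from h import *
im=cv2.imread('pics/w18.png'); cv2.imwrite('pics/w18c.png',crop(im,210,95,140,85,5,1.8))
p=dict(np.load('pics/w18.npz'))
a,b=ray((222,108),.009,p),ray((331.5,107.5),.009,p); print(a,b,np.linalg.norm(a-b))
yaw=np.arctan2(a[1]-b[1],a[0]-b[0])-np.pi/2; print(np.degrees(yaw),(a+b)/2-.072*np.array([np.cos(yaw),np.sin(yaw),0]))
z=.0222; zz=.118-.0222+.022
a,b=ray((220,133.5),zz,p),ray((345.5,133.5),zz,p); print('board far',a,b,np.linalg.norm(a-b), (a+b)/2-[.060,0,0])
E
```

```text
[0.61685241 0.42509107 0.009     ] [0.61872674 0.3518368  0.009     ] 0.07327824433697627
1.4656836198417518 [0.54581313 0.3866223  0.009     ]
board far [0.60620345 0.40899086 0.1178    ] [0.60722155 0.36056679 0.1178    ] 0.048434775482558264 [0.5467125  0.38477882 0.1178    ]
```

View pics/w18c.png

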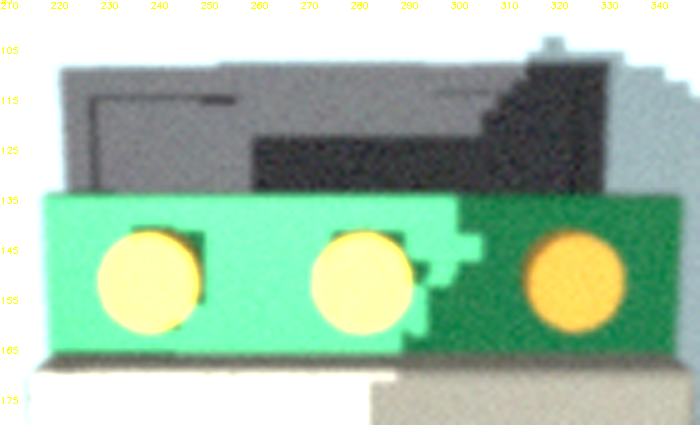

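Request:
servo_tool(plan=[[[0.5, -0.02, 0, 0, 0.4], [0.7, -0.015, 0, 0, 0.4], [0.5, 0, 0, 0, 0.4], [0.25, 0, 0, 0, 0.4], [0.12, 0, 0, 0, 0.4], [0.05, 0, 0, 0, 0.4], [0, 0, 0, 0, 0.4], [0, 0, 0, 0, 0.4]]])

```text
clock: 25.9
ee_pos: [0.5464, 0.3876, 0.013]
eef_rot: [-143.5, 89.9, 37.8]
wrist_force: [0.3, -0.1, -1.8]
width: 0.565
```

```bash
python3 -c "
from h import *
tdock(); go(.546,.3853,.0095,-88.7)
cv2.imwrite('pics/w19.png',vision.snapshot('wrist')[:,:,::-1])"
```

```text
25.9 0.565 [0.54638946 0.38764786 0.01295711] -88.69460741728368 [ 0.3 -0.1 -1.8]
tcp dock [-0.05155082  0.4146723 ]
turn 0.0deg = 0.0000 units
A(before) [0.069 0.047 0.009] max rows 0.08
B(after) [0.069 0.047 0.009] max rows 0.08
```

View pics/w19.png

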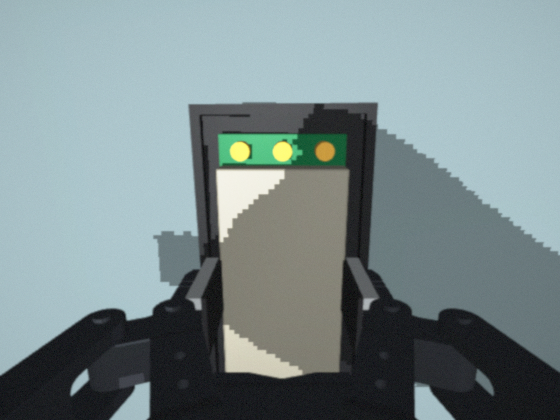

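Request:
servo_tool(plan=[[[0.04, 0, 0, 0, 0.4], [0.03, 0, 0, 0, 0.4], [0, 0, 0, 0, 0.4]]])

```text
clock: 26.32
ee_pos: [0.5459, 0.3872, 0.0085]
eef_rot: [31.7, 90.0, -147.0]
wrist_force: [-0.2, -0.0, -2.6]
width: 0.564
```

Request:
servo_tool(plan=[[[0, 0, 0, 0, 0.6], [0, 0, 0, 0, 0.8], [0, 0, 0, 0, 1], [0, 0, 0, 0, 1], [-0.2, 0, 0, 0, 1], [-0.5, 0, 0, 0, 1], [-0.8, 0, 0, 0, 1], [-0.9, 0, 0, 0, 1]]])

```text
clock: 27.32
ee_pos: [0.5458, 0.3872, 0.1302]
eef_rot: [13.6, 90.0, -165.1]
wrist_force: [-0.2, 0.9, 0.4]
width: 1.001
```

```bash
python3 -c "
from h import *
tdock()
p=vision.camera_params('wrist'); np.savez('pics/w20.npz',**p)
cv2.imwrite('pics/w20.png',vision.snapshot('wrist')[:,:,::-1]); go(.5,.153,.15,-92.5)"
```

```text
27.325 1.001 [0.54575674 0.38720378 0.13017842] -88.67743040332401 [-0.2  0.9  0.4]
tcp dock [-0.05226721  0.41438192]
turn 3.8deg = 0.0212 units
A(before) [-0.255  4.709  1.065] max rows 4.83
B(after) [-0.255  4.769  0.75 ] max rows 4.83
```

View pics/w20.png

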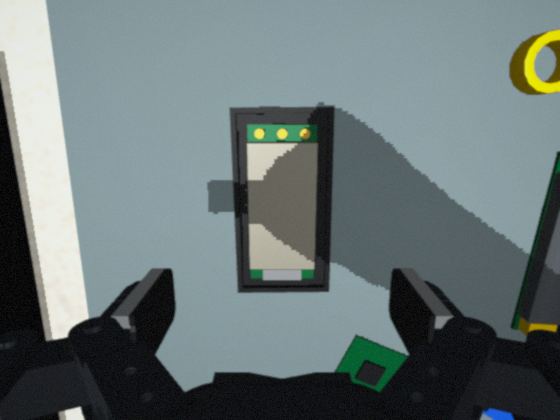

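Request:
servo_tool(plan=[[[-0.25, 0, 0, 0.0212, 1], [0, 0.6, 0.1, 0, 1], [0, 0.9, 0.15, 0, 1], [0, 0.9, 0.15, 0, 1], [0, 0.9, 0.15, 0, 1], [0, 0.8, 0.12, 0, 1], [0, 0.47, 0.08, 0, 1], [0, 0.2, 0, 0, 1]]])

```text
clock: 28.38
ee_pos: [0.4982, 0.1493, 0.1418]
eef_rot: [149.3, 89.9, -33.3]
wrist_force: [1.3, 0.2, 1.0]
width: 1.0
```

Request:
servo_tool(plan=[[[0, 0, 0, 0, 1], [0, 0, 0, 0, 1]]])

```text
clock: 28.62
ee_pos: [0.4984, 0.1522, 0.1414]
eef_rot: [-115.0, 89.9, 62.6]
wrist_force: [-0.0, 0.5, -0.2]
width: 1.0
```

```bash
python3 -c "
from h import *
tdock()
p=vision.camera_params('wrist'); np.savez('pics/w21.npz',**p)
im=vision.snapshot('wrist')[:,:,::-1]
cv2.imwrite('pics/w21.png',im); cv2.imwrite('pics/w21c.png',crop(im,220,70,130,100,5,.8));cv2.imwrite('pics/w21d.png',crop(im,220,190,130,100,5,.8))
im=vision.snapshot('top')[:,:,::-1];cv2.imwrite('pics/t21.png',im)"
```

```text
28.625 1.0 [0.49841142 0.1521827  0.14141027] -92.42911056026733 [-0.   0.5 -0.2]
tcp dock [-0.15126731  0.1960348 ]
```

View pics/w21.png

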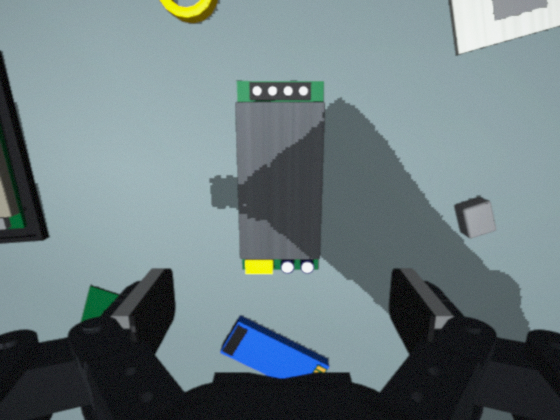

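View pics/w21c.png

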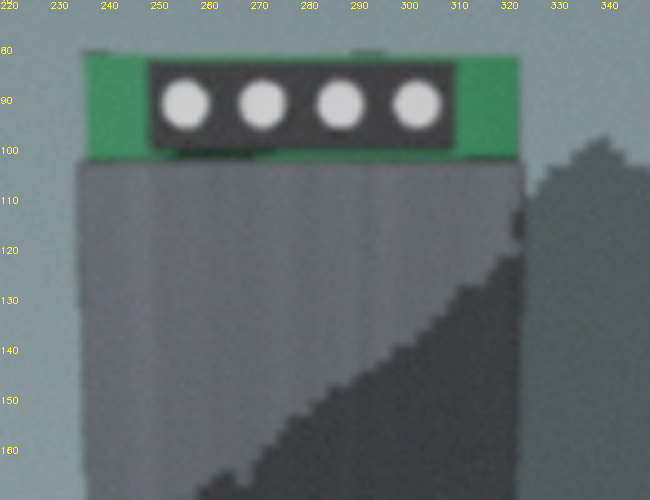

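View pics/w21d.png

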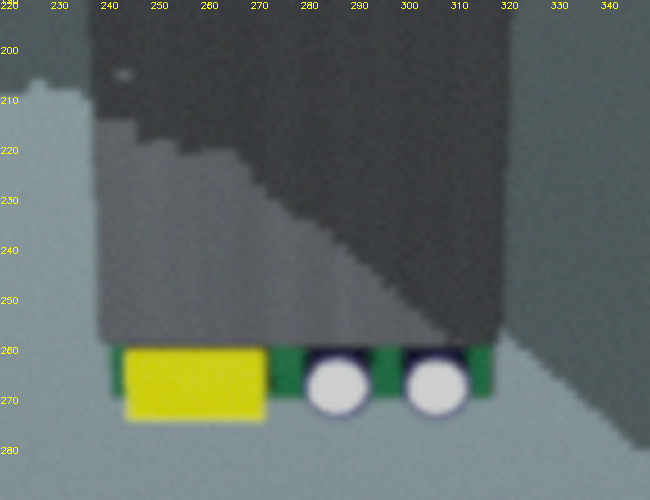

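```bash
python3 - <<'E'
from h import *
p=dict(np.load('pics/w21.npz'))
P=np.r_[up([(77,160),(523,160)],5,220,70),up([(499,345),(100,345)],5,220,190)]
L=[[.06,.032,.018],[.06,-.032,.018],[-.06,-.032,.018],[-.06,.032,.018]]
q,e=fit(L,P,p,[.515,.153,0]); print(show(q),e.max(1))
for i,j in((0,1),(2,3),(0,3)): print(np.linalg.norm(ray(P[i],.018,p)-ray(P[j],.018,p)))
go(q[0],q[1],.03,np.degrees(q[2])-90)
E
```

```text
[np.float64(0.5148), np.float64(0.1532), np.float64(-2.6)] [0.85770764 0.76414889 0.88105592 0.74625998]
0.06288071402052921
0.06323885871238509
0.11895053903887903
turn 0.1deg = 0.0008 units
A(before) [ 2.224 -0.037 -0.329] max rows 2.25
B(after) [ 2.224 -0.038 -0.329] max rows 2.25
```

Request:
servo_tool(plan=[[[0.5, -0.018, -0.16, 0.0008, 1], [0.8, -0.018, -0.17, 0, 1], [0.6, 0, 0, 0, 1], [0.3, 0, 0, 0, 1], [0, 0, 0, 0, 1], [0, 0, 0, 0, 1]]])

```text
clock: 29.48
ee_pos: [0.5153, 0.1523, 0.0322]
eef_rot: [-156.2, 89.9, 21.1]
wrist_force: [0.3, 0.9, 0.3]
width: 0.998
```

```bash
python3 -c "
from h import *
tdock();go(.5148,.1532,.005,-92.6)
cv2.imwrite('pics/w22.png',vision.snapshot('wrist')[:,:,::-1])"
```

```text
29.475 0.998 [0.51530009 0.15230835 0.03217356] -92.63331843645166 [0.3 0.9 0.3]
tcp dock [-0.13478324  0.19235811]
turn -0.0deg = -0.0002 units
A(before) [ 0.543 -0.017  0.011] max rows 0.54
B(after) [ 0.543 -0.017  0.011] max rows 0.54
```

View pics/w22.png

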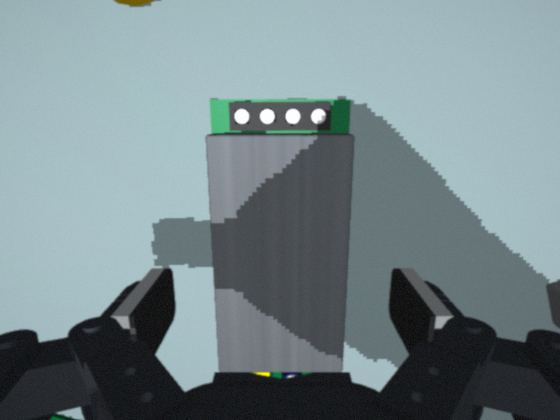

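Centred: the can spans columns 213–349 near the jaws, against finger edges at 172 and 390. Next I descend and grip.

Request:
servo_tool(plan=[[[0.25, -0.016, 0.01, 0, 1], [0.2, 0, 0, 0, 1], [0.08, 0, 0, 0, 1], [0, 0, 0, 0, 1], [0, 0, 0, 0, 0.7], [0, 0, 0, 0, 0.6], [0, 0, 0, 0, 0.5], [0, 0, 0, 0, 0.5]]], force=70)

```text
clock: 30.52
ee_pos: [0.5145, 0.1529, 0.0057]
eef_rot: [-158.3, 89.9, 19.1]
wrist_force: [-2.3, -0.1, 7.6]
width: 0.721
```

Request:
servo_tool(plan=[[[0, 0, 0, 0, 0.5], [0, 0, 0, 0, 0.5], [-0.03, 0, 0, 0, 0.5], [-0.1, 0, 0, 0, 0.5], [-0.3, 0, 0, 0, 0.5], [0, 0, 0, 0, 0.5]]])

```text
clock: 31.28
ee_pos: [0.5151, 0.1529, 0.0276]
eef_rot: [-156.3, 89.9, 21.1]
wrist_force: [0.5, 0.1, -4.3]
width: 0.725
```

```bash
python3 -c "
from h import *
tdock()
p=vision.camera_params('wrist'); np.savez('pics/w23.npz',**p)
cv2.imwrite('pics/w23.png',vision.snapshot('wrist')[:,:,::-1])
cv2.imwrite('pics/s23.png',crop(vision.snapshot('scene')[:,:,::-1],230,120,180,150,4,1.2)[:600])"
```

```text
31.275 0.725 [0.5151443  0.15291408 0.02756405] -92.66539885847948 [ 0.5  0.1 -4.3]
tcp dock [-0.13479877  0.19298336]
```

View pics/w23.png

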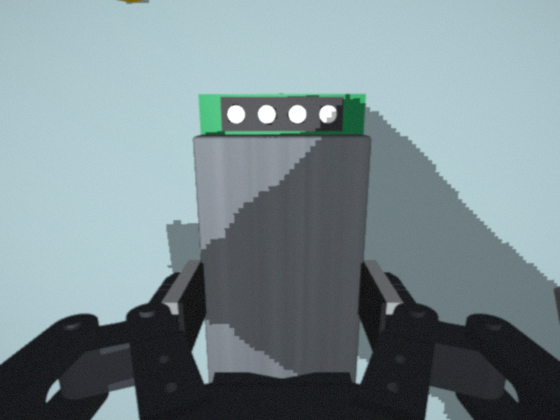

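View pics/s23.png

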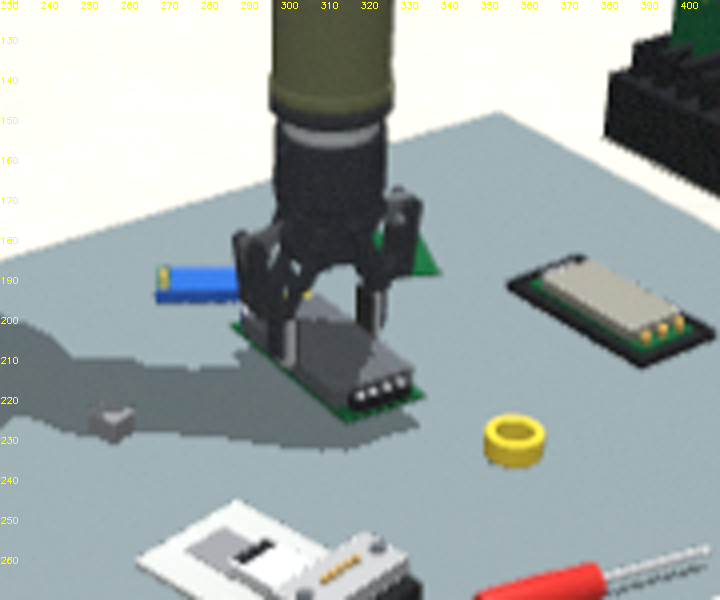

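```bash
python3 -c "
from h import *
go(.5668,-.3857,.12,-93.4)"
```

```text
turn 0.7deg = 0.0041 units
A(before) [-1.869 10.705 -1.546] max rows 10.98
B(after) [-1.869 10.684 -1.683] max rows 10.98
```

Request:
servo_tool(plan=[[[-0.5, 0, 0, 0, 0.5], [-0.8, 0, 0, 0.0041, 0.5], [-0.55, 0.2, -0.05, 0, 0.5], [0, 0.5, -0.1, 0, 0.5], [0, 0.85, -0.15, 0, 0.5], [0, 0.95, -0.15, 0, 0.5], [0, 0.95, -0.15, 0, 0.5], [0, 0.95, -0.15, 0, 0.5]]])

```text
clock: 32.38
ee_pos: [0.5383, -0.0708, 0.1184]
eef_rot: [-0.0, 90.0, 176.6]
wrist_force: [1.5, 0.2, -5.0]
width: 0.721
```

Request:
servo_tool(plan=[[[0, 0.95, -0.15, 0, 0.5], [0, 0.95, -0.15, 0, 0.5], [0, 0.95, -0.15, 0, 0.5], [0, 0.95, -0.15, 0, 0.5], [0, 0.95, -0.15, 0, 0.5], [0, 0.8, -0.1, 0, 0.5], [0, 0.5, -0.08, 0, 0.5], [0, 0.2, 0, 0, 0.5]]])

```text
clock: 33.38
ee_pos: [0.5656, -0.3857, 0.1175]
eef_rot: [-6.1, 89.9, 170.4]
wrist_force: [-0.0, 0.8, -3.6]
width: 0.718
```

Request:
servo_tool(plan=[[[0, 0, 0, 0, 0.5], [0, 0, 0, 0, 0.5]]])

```text
clock: 33.62
ee_pos: [0.567, -0.3818, 0.1187]
eef_rot: [-84.4, 89.9, 92.4]
wrist_force: [-0.0, -0.1, -3.9]
width: 0.722
```

```bash
python3 -c "
from h import *
tdock();go(.5668,-.3857,.12,-93.4)
p=vision.camera_params('wrist'); np.savez('pics/w24.npz',**p)
im=vision.snapshot('wrist')[:,:,::-1]
cv2.imwrite('pics/w24.png',im);cv2.imwrite('pics/w24c.png',crop(im,190,80,190,80,4,1.8))"
```

```text
33.625 0.722 [ 0.56699774 -0.38183079  0.11866224] -93.26886131294633 [-0.  -0.1 -3.9]
tcp dock [-0.20456576 -0.33972052]
turn 0.1deg = 0.0007 units
A(before) [-0.027  0.077 -0.   ] max rows 0.08
B(after) [-0.027  0.077 -0.001] max rows 0.08
```

View pics/w24.png

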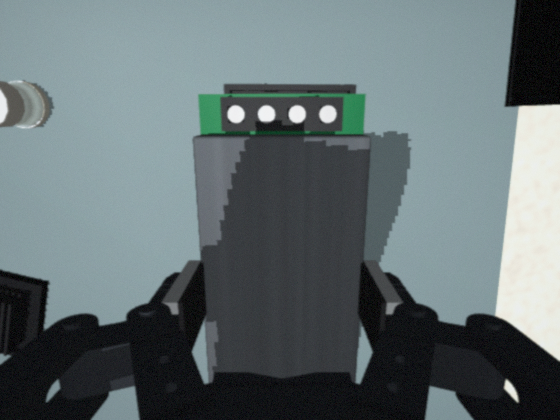

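View pics/w24c.png

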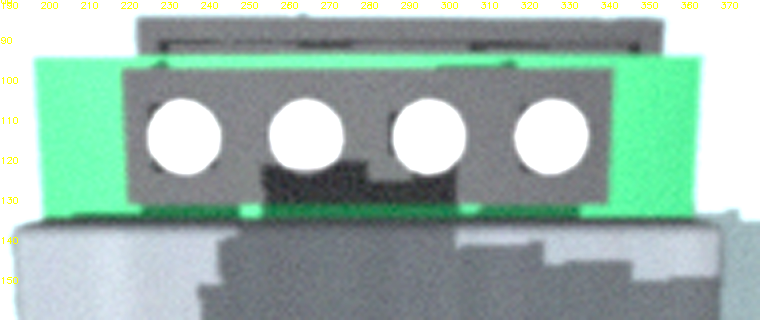

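```bash
python3 - <<'E'
from h import *
p=dict(np.load('pics/w24.npz'))
a,b=[ray(i,.009,p) for i in up([(138,18),(663,18)],4,190,80)]; print(a,b,np.linalg.norm(a-b))
yaw=np.arctan2(a[1]-b[1],a[0]-b[0])-np.pi/2; print(np.degrees(yaw),(a+b)/2-.087*np.array([np.cos(yaw),np.sin(yaw),0]))
zz=.1187-.0057+.004
a,b=[ray(i,zz,p) for i in up([(36,58),(703,58)],4,190,80)]; print('board',a,b,np.linalg.norm(a-b))
yaw=np.arctan2(a[1]-b[1],a[0]-b[0])-np.pi/2; print(np.degrees(yaw),(a+b)/2-.075*np.array([np.cos(yaw),np.sin(yaw),0]))
E
```

```text
[ 0.65548535 -0.34879576  0.009     ] [ 0.65050463 -0.43530433  0.009     ] 0.0866518287377555
-3.29516076987996 [ 0.56613883 -0.38704931  0.009     ]
board [ 0.64350439 -0.35464899  0.117     ] [ 0.63986848 -0.41780671  0.117     ] 0.06326229578936092
-3.2948138475526183 [ 0.56681041 -0.38191732  0.117     ]
```

Request:
servo_tool(plan=[[[0.4, 0.04, 0, 0, 0.5], [0.6, 0.04, 0, 0, 0.5], [0.5, 0, 0, 0, 0.5], [0.3, 0, 0, 0, 0.5], [0.18, 0, 0, 0, 0.5], [0.07, 0, 0, 0, 0.5], [0, 0, 0, 0, 0.5], [0, 0, 0, 0, 0.5]]])

```text
clock: 34.67
ee_pos: [0.5668, -0.3882, 0.017]
eef_rot: [151.5, 89.9, -31.9]
wrist_force: [-0.5, 0.6, -4.1]
width: 0.721
```

```bash
python3 -c "
from h import *
tdock();go(.5665,-.3862,.0102,-93.4)
cv2.imwrite('pics/w25.png',vision.snapshot('wrist')[:,:,::-1])"
```

```text
34.675 0.721 [ 0.56684996 -0.3881994   0.01702869] -93.39805084044382 [-0.5  0.6 -4.1]
tcp dock [-0.20614237 -0.34589266]
turn 0.0deg = 0.0000 units
A(before) [ 0.137 -0.04   0.009] max rows 0.14
B(after) [ 0.137 -0.04   0.009] max rows 0.14
```

View pics/w25.png

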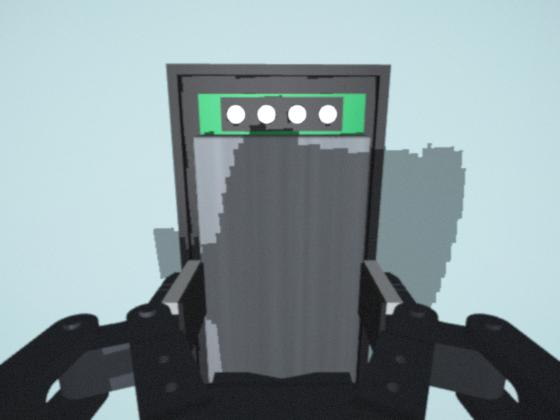

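Request:
servo_tool(plan=[[[0.04, -0.03, 0, 0, 0.5], [0.06, 0, 0, 0, 0.5], [0.03, 0, 0, 0, 0.5], [0, 0, 0, 0, 0.5]]])

```text
clock: 35.22
ee_pos: [0.5663, -0.3863, 0.0099]
eef_rot: [-18.9, 90.0, 157.7]
wrist_force: [-1.6, 1.3, -1.2]
width: 0.72
```

```bash
python3 -c "
from h import *
tdock()
cv2.imwrite('pics/w26.png',vision.snapshot('wrist')[:,:,::-1])"
```

```text
35.225 0.72 [ 0.56634828 -0.38629644  0.00986287] -93.38492365063513 [-1.6  1.3 -1.2]
tcp dock [-0.20620313 -0.34392562]
```

View pics/w26.png

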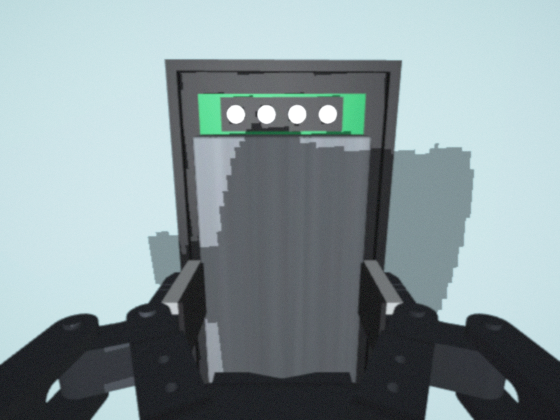

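Board centred, touching the floor (force dropped). Now I'll release it.

Request:
servo_tool(plan=[[[0, 0, 0, 0, 0.8], [0, 0, 0, 0, 0.9], [0, 0, 0, 0, 1], [0, 0, 0, 0, 1], [-0.15, 0, 0, 0, 1], [-0.5, 0, 0, 0, 1], [-0.8, 0, 0, 0, 1], [-0.9, 0, 0, 0, 1]]])

```text
clock: 36.28
ee_pos: [0.5662, -0.3862, 0.1284]
eef_rot: [-42.3, 90.0, 134.4]
wrist_force: [0.5, -0.2, -0.2]
width: 0.999
```

Request:
servo_tool(plan=[[[-0.6, 0, 0.3, 0, 1], [-0.6, 0, 0.3, 0, 1], [0, 0, 0, 0, 1], [0, 0, 0, 0, 1]]])

```text
clock: 36.78
ee_pos: [0.5365, -0.3846, 0.187]
eef_rot: [-28.3, 90.0, 148.3]
wrist_force: [0.8, -0.1, -0.2]
width: 1.005
```

```bash
python3 -c "
from h import *
tdock()
cv2.imwrite('pics/w27.png',vision.snapshot('wrist')[:,:,::-1])
cv2.imwrite('pics/t27.png',vision.snapshot('top')[:,:,::-1]);cv2.imwrite('pics/s27.png',vision.snapshot('scene')[:,:,::-1])"
```

```text
36.775 1.005 [ 0.53645415 -0.38456761  0.18701798] -93.38552810894207 [ 0.8 -0.1 -0.2]
tcp dock [-0.23494217 -0.33551639]
```

View pics/w27.png

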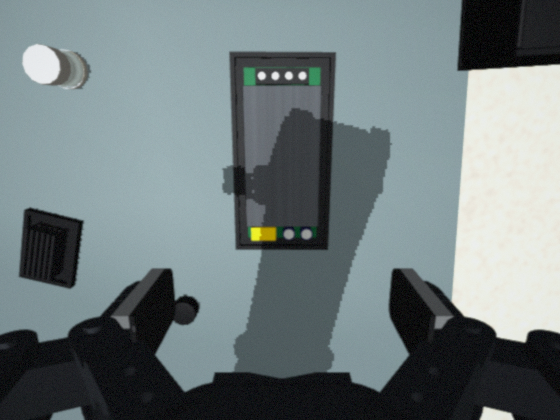

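View pics/t27.png

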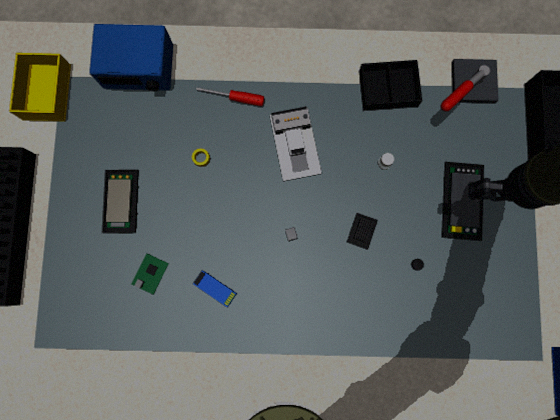

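View pics/s27.png

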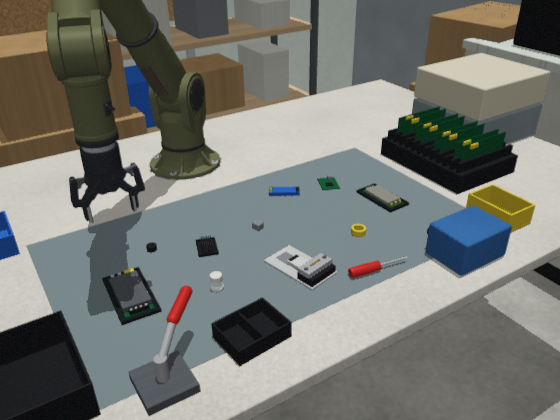

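```bash
python3 -c "
from h import *
print(job.job_done())"
```

```text
the job is handed in; nothing more can be done
None
```

I took the stack apart from the top down and put each part straight into its own place. The job was handed in at about 37 s of the 112 s allowed; the hand-in itself reports no verdict.

| Part | Where it is now | Last check |
|---|---|---|
| Heat sink | smallest tray | seen centred inside the rim |
| Optical module | dock, contact end first beneath the bar | slid in level until it met the end stop with about 4 N |
| Radio board | middle-sized tray | seen centred and lengthwise inside the rim |
| Power board | largest tray | seen centred and lengthwise inside the rim |

- **Optical module:** after release its rear edge measured at dock x = -26 mm, with the stop implying -27 mm. Its midline was within about 0.5 mm of the dock's.
- **Final pictures:** the wrist, top and scene views show all four parts in place and released. The gripper is open, about 0.19 m above the table and touching nothing. I judged flatness by eye from these pictures rather than measuring it.
- **Disagreements:** camera estimates of the same point differed by up to about 2 mm. The measured tool position also drifted about 2 mm sideways after some moves, which I corrected from the pictures before lowering the optical module, radio board and power board. No check failed.

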